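Charge the mill jars with two grinding cylinders each

TASK

Charge every funnel-topped jar on the stand with exactly two of the white ceramic grinding cylinders: count two into the steel scoop, then tip the scoop so that they slide through the funnel down into the jar (never carry a cylinder over the funnels in the fingers). Leave or put back the surplus cylinders and the rubber stopper on the steel tray, set the scoop back upright on its black mat, clear of cylinders, and leave the jars and the other bench things standing where they are.

Things in the scene. Friction and masses are not known exactly. Their poses are not given: they have to be found in the camera images.
- scoop: steel scoop: straight open chute 125 mm long, 48 mm wide inside, 30 mm side walls; open spout at its -x end, closed at +x by an upright handle plate. Origin at the underside, mid-chute; z up. Chute floor top is 28 mm high at the spout, 11 mm at the back (slopes back 8 degrees so pieces stay in); wall tops 56 and 39 mm. Holds up to three pieces in single file. 220 g.
- scoop_grip (a point): grip point in the scoop's grey handle plate, at scoop (66, 0, 88) mm. The plate is 12 mm thick (x = 60 to 72 mm, gripped from above across its thickness), 54 mm wide in y, top at 105 mm.
- scoop_spout (a point): middle of the spout's edge, top of the chute floor, at scoop (-62, 0, 27.5) mm. The chute is slippery (friction about 0.25): pieces slide out over this edge when the scoop is tipped spout-down by 30 to 50 degrees. A foot under the chute spans x = -36 to -24 mm.
- mat: fixed black rubber parking mat for the scoop, 190 x 100 x 4 mm (x, y, z). Origin at the centre of its underside. The scoop stands on it at the start.
- tray: fixed shallow steel tray, 170 x 320 mm inside (x, y), floor 4 mm high, rim 10 mm high. Origin at the centre of its underside. The pieces and the rubber stopper stand on it at the start.
- stand: fixed aluminium base plate of the jar stand, 110 x 460 x 8 mm (x, y, z), bearing a row along y of two or three jars. Origin at the centre of its underside.
- stopper: black tapered rubber stopper on the tray (not a grinding piece): 28 mm diameter below, 40 mm above, 34 mm high. Origin at the centre of its narrow underside.
- jar0: heavy jar (1.5 kg) standing on the stand (may be absent): clear upright tube, 48 mm inside, on an 80 mm steel foot, with a fixed wide white funnel on top. Origin at the centre of its underside (on the stand plate), z up. Inner floor at 20 mm; funnel throat 48 mm across at 105 mm; mouth 120 mm inside, 128 mm outside, rim at 165 mm. Pieces pile in it in single file.
- jar1: heavy jar (1.5 kg) standing on the stand (may be absent): clear upright tube, 48 mm inside, on an 80 mm steel foot, with a fixed wide white funnel on top. Origin at the centre of its underside (on the stand plate), z up. Inner floor at 20 mm; funnel throat 48 mm across at 105 mm; mouth 120 mm inside, 128 mm outside, rim at 165 mm. Pieces pile in it in single file.
- jar2: heavy jar (1.5 kg) standing on the stand (may be absent): clear upright tube, 48 mm inside, on an 80 mm steel foot, with a fixed wide white funnel on top. Origin at the centre of its underside (on the stand plate), z up. Inner floor at 20 mm; funnel throat 48 mm across at 105 mm; mouth 120 mm inside, 128 mm outside, rim at 165 mm. Pieces pile in it in single file.
- piece0_center (a point): white ceramic grinding cylinder, 32 mm diameter, 32 mm high, rounded edges, 70 g; stands upright on the tray at the start. This point is its centre; its z axis is the cylinder's axis.
- piece1_center (a point): white ceramic grinding cylinder, 32 mm diameter, 32 mm high, rounded edges, 70 g; stands upright on the tray at the start. This point is its centre; its z axis is the cylinder's axis.
- piece2_center (a point): white ceramic grinding cylinder, 32 mm diameter, 32 mm high, rounded edges, 70 g; stands upright on the tray at the start. This point is its centre; its z axis is the cylinder's axis.
- piece3_center (a point): white ceramic grinding cylinder, 32 mm diameter, 32 mm high, rounded edges, 70 g; stands upright on the tray at the start. This point is its centre; its z axis is the cylinder's axis.
- piece4_center (a point): white ceramic grinding cylinder, 32 mm diameter, 32 mm high, rounded edges, 70 g; stands upright on the tray at the start. This point is its centre; its z axis is the cylinder's axis.
- piece5_center (a point): white ceramic grinding cylinder, 32 mm diameter, 32 mm high, rounded edges, 70 g; stands upright on the tray at the start. This point is its centre; its z axis is the cylinder's axis.
- piece6_center (a point): white ceramic grinding cylinder, 32 mm diameter, 32 mm high, rounded edges, 70 g; stands upright on the tray at the start. This point is its centre; its z axis is the cylinder's axis.
- bottle: bystander: reagent bottle, 76 mm diameter, 170 mm high. Origin at the centre of its underside.
- tube: bystander: standing capped tube, 32 mm diameter, 115 mm high. Origin at the centre of its underside.
- tipbox: bystander: blue tip box, 90 x 125 x 50 mm. Origin at the centre of its underside.
Things that resemble listed ones, but are neither listed nor needed, are in the scene too. What is shaped like the part that bears piece3_center but blue or red is not meant.

How it is judged (in metres and radians):
At the end, for the whole second after the job is handed in: Each jar stands upright and holds exactly two cylinders piled up (centres 36 to 100 mm above the bench, the upper one above 60 mm); the rest and the stopper are within the tray; the scoop stands upright on its mat, its origin within 40 mm of the mat's centre along each mat axis; all at rest (((x of piece0_center in the frame of tray between -0.085 and 0.085 m and y of piece0_center in the frame of tray between -0.16 and 0.16 m and height (world z) of piece0_center below 0.045 m) or (x of piece0_center in the frame of stand between -0.04 and 0.04 m and y of piece0_center in the frame of stand between -0.2 and 0.2 m and height (world z) of piece0_center between 0.036 and 0.1 m)) and linear speed of each of piece0, piece1, piece2, piece3, piece4, piece5, piece6, scoop below 0.03 m/s and ((x of piece1_center in the frame of tray between -0.085 and 0.085 m and y of piece1_center in the frame of tray between -0.16 and 0.16 m and height (world z) of piece1_center below 0.045 m) or (x of piece1_center in the frame of stand between -0.04 and 0.04 m and y of piece1_center in the frame of stand between -0.2 and 0.2 m and height (world z) of piece1_center between 0.036 and 0.1 m)) and ((x of piece2_center in the frame of tray between -0.085 and 0.085 m and y of piece2_center in the frame of tray between -0.16 and 0.16 m and height (world z) of piece2_center below 0.045 m) or (x of piece2_center in the frame of stand between -0.04 and 0.04 m and y of piece2_center in the frame of stand between -0.2 and 0.2 m and height (world z) of piece2_center between 0.036 and 0.1 m)) and ((x of piece3_center in the frame of tray between -0.085 and 0.085 m and y of piece3_center in the frame of tray between -0.16 and 0.16 m and height (world z) of piece3_center below 0.045 m) or (x of piece3_center in the frame of stand between -0.04 and 0.04 m and y of piece3_center in the frame of stand between -0.2 and 0.2 m and height (world z) of piece3_center between 0.036 and 0.1 m)) and ((x of piece4_center in the frame of tray between -0.085 and 0.085 m and y of piece4_center in the frame of tray between -0.16 and 0.16 m and height (world z) of piece4_center below 0.045 m) or (x of piece4_center in the frame of stand between -0.04 and 0.04 m and y of piece4_center in the frame of stand between -0.2 and 0.2 m and height (world z) of piece4_center between 0.036 and 0.1 m)) and ((x of piece5_center in the frame of tray between -0.085 and 0.085 m and y of piece5_center in the frame of tray between -0.16 and 0.16 m and height (world z) of piece5_center below 0.045 m) or (x of piece5_center in the frame of stand between -0.04 and 0.04 m and y of piece5_center in the frame of stand between -0.2 and 0.2 m and height (world z) of piece5_center between 0.036 and 0.1 m)) and ((x of piece6_center in the frame of tray between -0.085 and 0.085 m and y of piece6_center in the frame of tray between -0.16 and 0.16 m and height (world z) of piece6_center below 0.045 m) or (x of piece6_center in the frame of stand between -0.04 and 0.04 m and y of piece6_center in the frame of stand between -0.2 and 0.2 m and height (world z) of piece6_center between 0.036 and 0.1 m)) and ((horizontal distance between piece0_center and jar0 below 0.035 m and height (world z) of piece0_center between 0.06 and 0.1 m) or (horizontal distance between piece1_center and jar0 below 0.035 m and height (world z) of piece1_center between 0.06 and 0.1 m) or (horizontal distance between piece2_center and jar0 below 0.035 m and height (world z) of piece2_center between 0.06 and 0.1 m) or (horizontal distance between piece3_center and jar0 below 0.035 m and height (world z) of piece3_center between 0.06 and 0.1 m) or (horizontal distance between piece4_center and jar0 below 0.035 m and height (world z) of piece4_center between 0.06 and 0.1 m) or (horizontal distance between piece5_center and jar0 below 0.035 m and height (world z) of piece5_center between 0.06 and 0.1 m) or (horizontal distance between piece6_center and jar0 below 0.035 m and height (world z) of piece6_center between 0.06 and 0.1 m)) and ((horizontal distance between piece0_center and jar1 below 0.035 m and height (world z) of piece0_center between 0.06 and 0.1 m) or (horizontal distance between piece1_center and jar1 below 0.035 m and height (world z) of piece1_center between 0.06 and 0.1 m) or (horizontal distance between piece2_center and jar1 below 0.035 m and height (world z) of piece2_center between 0.06 and 0.1 m) or (horizontal distance between piece3_center and jar1 below 0.035 m and height (world z) of piece3_center between 0.06 and 0.1 m) or (horizontal distance between piece4_center and jar1 below 0.035 m and height (world z) of piece4_center between 0.06 and 0.1 m) or (horizontal distance between piece5_center and jar1 below 0.035 m and height (world z) of piece5_center between 0.06 and 0.1 m) or (horizontal distance between piece6_center and jar1 below 0.035 m and height (world z) of piece6_center between 0.06 and 0.1 m)) and ((horizontal distance between piece0_center and jar2 below 0.035 m and height (world z) of piece0_center between 0.06 and 0.1 m) or (horizontal distance between piece1_center and jar2 below 0.035 m and height (world z) of piece1_center between 0.06 and 0.1 m) or (horizontal distance between piece2_center and jar2 below 0.035 m and height (world z) of piece2_center between 0.06 and 0.1 m) or (horizontal distance between piece3_center and jar2 below 0.035 m and height (world z) of piece3_center between 0.06 and 0.1 m) or (horizontal distance between piece4_center and jar2 below 0.035 m and height (world z) of piece4_center between 0.06 and 0.1 m) or (horizontal distance between piece5_center and jar2 below 0.035 m and height (world z) of piece5_center between 0.06 and 0.1 m) or (horizontal distance between piece6_center and jar2 below 0.035 m and height (world z) of piece6_center between 0.06 and 0.1 m)) and x of stopper in the frame of tray between -0.085 and 0.085 m and y of stopper in the frame of tray between -0.16 and 0.16 m and height (world z) of stopper below 0.045 m and angle between each of jar0, jar1, jar2's own z axis and vertical below 0.1 rad and x of scoop in the frame of mat between -0.04 and 0.04 m and y of scoop in the frame of mat between -0.04 and 0.04 m and height (world z) of scoop below 0.012 m and angle between scoop's own z axis and vertical below 0.12 rad); the robot touches nothing.
It fails at once if a grinding piece is carried over a funnel in the fingers instead of in the scoop ((contact force between the fingers and piece0 above 0.3 N and x of piece0_center in the frame of stand between -0.075 and 0.075 m and y of piece0_center in the frame of stand between -0.25 and 0.25 m and height (world z) of piece0_center above 0.17 m) or (contact force between the fingers and piece1 above 0.3 N and x of piece1_center in the frame of stand between -0.075 and 0.075 m and y of piece1_center in the frame of stand between -0.25 and 0.25 m and height (world z) of piece1_center above 0.17 m) or (contact force between the fingers and piece2 above 0.3 N and x of piece2_center in the frame of stand between -0.075 and 0.075 m and y of piece2_center in the frame of stand between -0.25 and 0.25 m and height (world z) of piece2_center above 0.17 m) or (contact force between the fingers and piece3 above 0.3 N and x of piece3_center in the frame of stand between -0.075 and 0.075 m and y of piece3_center in the frame of stand between -0.25 and 0.25 m and height (world z) of piece3_center above 0.17 m) or (contact force between the fingers and piece4 above 0.3 N and x of piece4_center in the frame of stand between -0.075 and 0.075 m and y of piece4_center in the frame of stand between -0.25 and 0.25 m and height (world z) of piece4_center above 0.17 m) or (contact force between the fingers and piece5 above 0.3 N and x of piece5_center in the frame of stand between -0.075 and 0.075 m and y of piece5_center in the frame of stand between -0.25 and 0.25 m and height (world z) of piece5_center above 0.17 m) or (contact force between the fingers and piece6 above 0.3 N and x of piece6_center in the frame of stand between -0.075 and 0.075 m and y of piece6_center in the frame of stand between -0.25 and 0.25 m and height (world z) of piece6_center above 0.17 m)).
It fails at once if a jar, the bottle, the capped tube or the tip box is shifted by more than 3 cm (distance of any of bottle, tube, tipbox, jar0, jar1, jar2 from where it was at the start of the episode above 0.03 m).
Of jar0, jar1, jar2 only 2 to 3 are there at a start; the rules pass over those that are not, and their reading is None.
At some moment in a run one of piece0, piece1, piece2, piece3, piece4, piece5, piece6 may be knocked a few centimetres aside while the robot is not near it.
It also fails if it takes over 210 s, if anything falls off the work surface, if the arm or the gripper's body presses on something with over 40 N, if the wrist force passes 120 N, or if a joint passes its speed limit or range.

ROBOT

A 6-joint arm with a two-finger parallel gripper is mounted at the origin on the work surface. World frame = base frame: x ahead of the robot, y to its left, z up, the work surface at z = 0. Lengths are in mm, angles in rad, forces in N, time in s.
With the tool pointing down it reaches from about 350 to 875 mm from the base axis. Payload 4.2 kg.
Tool frame: the origin (TCP) lies at the very end of the fingers, on their centre line; the grasp point (between the pads) lies 19 mm behind it; z points along the fingers, y is the line along which they close (so a half turn about z gives the same grasp; the last joint's range is limited). The gripper opens to 85 mm and grips with 20 to 120 N. Pads are 22 mm wide; open, the fingers measure 114 mm over their backs; the gripper's body (76 mm by 85 mm) begins 54 mm behind the grasp point. The pads swing forward as they close: fully open they stand 13 mm farther back than shut.
Start: joints at [-1.059, 0.385, 0.008, 0, -1.194, -0.259], TCP at [156.339, -605.109, 231.312] pointing down, gripper open.
Joint ranges: [-3.14, 3.14], [-1.21, 2.06], [-1.07, 1.41], [-3.16, 2.05], [-2.99, -0.16], [-3.1, 3.1]. Speed limits (rad/s): [2.79, 2.79, 3.14, 3.14, 3.14, 3.14].

INTERFACE

Orientations are given as a unit quaternion [x, y, z, w].
In Python, from bench import monitor, get_image, camera_info, job_done gives the robot as it stands.
- The arm moves only by the tool send_rows, never from a script. Its argument "series" is a list of rows, each a list of 3 entries, a list of its own where there are three numbers: the shift along the tool's x, y, z in mm, then the turn, a rotation vector about the tool's x, y, z in rad, then the finger opening in mm, from 0 to 85.4. A call has 1 to 8 rows; each row shifts and turns the commanded pose from where the row before left it, along the tool's axes as they then stand; what a row does not reach is not made up. A row lasts 1/10 s, in which the tool goes at most 50 mm and 8.59 degrees, less where a joint would pass 70% of its speed; a pose out of reach is approached as far as the arm can. A call with a gripper value outside its range is refused whole. The fingers move at their own pace and stop on an object; the grip force is fixed at half the most. Time passes only in rows, so rows that do not move let the fingers close. It gives the time, the measured TCP pose, the force, the opening and the grip force at its end, in the units of the state.
- monitor.read_state(): the state, without advancing time (a new reading comes with each control period).
- get_image(name): name is "scene" or "top" or "wrist"; returns the picture (400x640x3 uint8, red, green, blue); there is no depth.
- camera_info(name): a dict with "intrinsics" (3x3 intrinsics, pixels), "R" (3x3) and "t" (3): a world point X has camera coordinates R X + t. Camera axes: x right, y down, z forward; pixel columns grow to the right and rows downward; lengths in mm; the calibration is good to about 2 mm. The wrist camera is an equidistant fisheye: a pixel r from the principal point sees the ray r / f radians off the axis. A picture is of the moment at which its call begins: read the wrist's pose just before it. camera_info takes no time and is no camera call; for the wrist camera it gives the pose at the moment of the call.
- job_done(): hands the job in; it is judged then, once.
The state is a dict: "clock": time; "joints": joint angles; "joint_vel": joint speeds; "joint_efforts": joint torques, N m; "position": TCP position; "ee_rot": TCP orientation; "contact_force": force on the tool from outside, world axes, zero at the start; "wrist_torque": the same for the moment, N m; "gripper_width": finger opening in mm; "grasp_force": force on a finger pad.
Only numpy, scipy, OpenCV 4.12 (cv2) and the standard library are available. Lean on these libraries where they do the work, as an engineer would, in place of code of your own. Each camera call takes 0.05 s, during which the arm holds its last target. There are 200 camera calls.

## Working session

There is one attempt and no reset: what is moved stays moved. The work goes in short steps, Python scripts to look and compute and a tool call to move; the robot and the scene stay as the last step left them, time stands still between calls to the robot, and variables do not carry over. Pictures are saved under pics/ and viewed, at most 14 in all, crops included, and the job is handed in when it is done.

Besides the shell and the picture viewer there is one more tool, called after "Request:" as name([rows], argument=value, ...), one row to a line, values as JSON. send_rows: Moves the arm, as the interface text tells. Its arguments: {"type":"object","properties":{"series":{"type":"array"}},"required":["series"]}

```bash
ls; mkdir -p pics; python3 - <<'E'
from bench import monitor,get_image,camera_info
import cv2,numpy as np
for n in("top","scene"):
    im=get_image(n);cv2.imwrite(f"pics/{n}0.png",im[:,:,::-1]);c=camera_info(n);print(n,np.round(c["intrinsics"],1).tolist(),np.round(c["R"],4).tolist(),np.round(c["t"],1).tolist())
s=monitor.read_state();print(s)
E
```

```text
pics
top [[396.7, 0.0, 318.6], [0.0, 396.7, 197.7], [0.0, 0.0, 1.0]] [[0.014, -0.9999, -0.0022], [-0.9973, -0.0138, -0.0728], [0.0727, 0.0032, -0.9973]] [-20.1, 579.3, 1053.2]
scene [[420.4, 0.0, 314.2], [0.0, 420.4, 203.7], [0.0, 0.0, 1.0]] [[-0.9206, 0.3904, -0.0094], [0.2467, 0.5628, -0.7889], [-0.3027, -0.7285, -0.6145]] [526.2, -58.9, 1297.1]
{'clock': 0.1, 'joints': array([-1.05940544e+00,  3.85492629e-01,  6.73682434e-03, -4.03851189e-04,
       -1.19396690e+00, -2.58608871e-01]), 'joint_vel': array([-0.00086571, -0.00130464,  0.00223552,  0.0020658 , -0.00042262,
       -0.00074359]), 'joint_efforts': array([ 2.78352200e-04, -3.93319380e+01,  1.88929993e+01,  4.19796824e+00,
       -2.62340582e-03,  7.02868419e-06]), 'position': array([ 156.19601119, -604.63192719,  230.31770177]), 'ee_rot': array([-1.25980815e-01,  9.92032193e-01,  9.63168892e-04, -1.87787035e-04]), 'contact_force': array([-0.10894193,  0.35782308,  0.15144258]), 'wrist_torque': array([-0.02947484, -0.01894152, -0.0283539 ]), 'grasp_force': 0.0, 'gripper_width': 85.3064981116607}
```

View pics/top0.png

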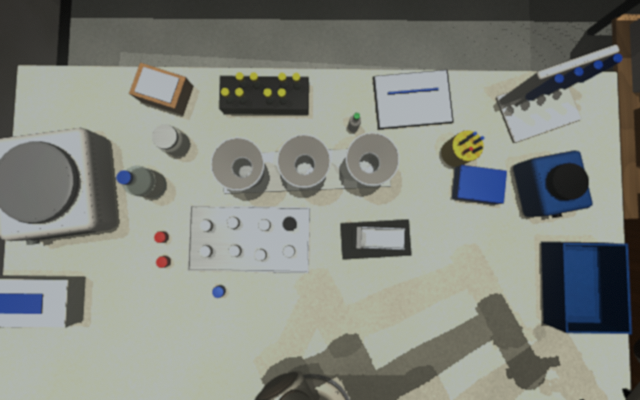

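View pics/scene0.png

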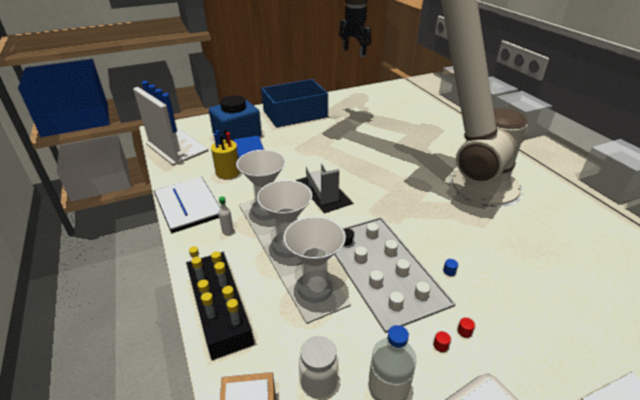

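Three jars in a row (top image (239,165), (303,161), (371,158)), the tray with 7 white cylinders and the stopper (289,223), and the scoop on its mat near (377,238). Next I enlarge the relevant area.

```bash
cat > h.py <<'E'
import numpy as np,cv2
from bench import monitor,get_image,camera_info
from scipy.spatial.transform import Rotation as Ro
def ray(n,u,v,z,c=None):
    c=c or camera_info(n);K=np.array(c["intrinsics"]);R=np.array(c["R"]);t=np.array(c["t"])
    C=-R.T@t
    if n=="wrist":
        x,y=u-K[0,2],v-K[1,2];r=np.hypot(x,y)+1e-9;th=r/K[0,0];d=np.array([x/r*np.sin(th),y/r*np.sin(th),np.cos(th)])
    else: d=np.linalg.inv(K)@[u,v,1]
    d=R.T@d; return C+d*(z-C[2])/d[2]
def proj(n,X):
    c=camera_info(n);p=np.array(c["R"])@X+np.array(c["t"]);K=np.array(c["intrinsics"])
    if n=="wrist":
        r=np.hypot(p[0],p[1])+1e-9;th=np.arctan2(r,p[2]);return K[:2,2]+K[0,0]*th*p[:2]/r
    q=K@p;return q[:2]/q[2]
def crop(im,x0,y0,w,h,s,name):
    cv2.imwrite("pics/"+name+".png",cv2.resize(im[y0:y0+h,x0:x0+w,::-1],None,fx=s,fy=s,interpolation=cv2.INTER_CUBIC))
def st():
    s=monitor.read_state();R=Ro.from_quat(s["ee_rot"])
    print("t",round(s["clock"],1),"p",np.round(s["position"],1),"R",np.round(R.as_matrix(),3).tolist(),"w",round(s["gripper_width"],1),"j",np.round(s["joints"],2));return s,R
E
python3 - <<'E'
from h import *
im=cv2.imread("pics/top0.png")[:,:,::-1]
crop(im,180,130,240,150,3.33,"c1")
sub=im[205:275,188:315].astype(int)
print("tray",[np.round(ray("top",u,v,10)[:2]) .tolist() for u,v in((190,206),(310,207),(310,271),(189,271))])
print("C",[np.round(ray("top",u,v,36)[:2]).tolist() for u,v in((206,225),(233,223),(264,225),(206,251),(235,251),(260,254),(289,251),(290,223))])
print("mat",[np.round(ray("top",u,v,4)[:2]).tolist() for u,v in((342,222),(410,220),(411,256),(342,259))])
print("jar",[np.round(ray("top",u,v,173)[:2]).tolist() for u,v in((239,165),(303,161),(371,158))])
E
```

```text
tray [[553.0, 339.0], [554.0, 11.0], [382.0, 9.0], [377.0, 335.0]]
C [[501.0, 286.0], [508.0, 215.0], [504.0, 132.0], [433.0, 284.0], [434.0, 207.0], [427.0, 141.0], [436.0, 64.0], [510.0, 63.0]]
mat [[515.0, -77.0], [523.0, -263.0], [425.0, -266.0], [414.0, -78.0]]
jar [[642.0, 175.0], [654.0, 25.0], [663.0, -134.0]]
```

View pics/c1.png

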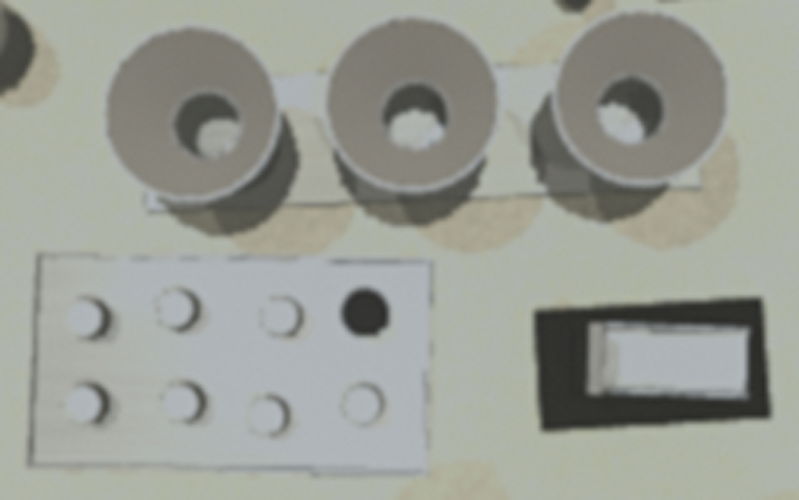

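```bash
python3 - <<'E'
from h import *
f=lambda x,y,z:np.round(ray("top",180+x/3.333,130+y/3.333,z)[:2],1)
c=camera_info("top");print("cam",-np.array(c["R"]).T@np.array(c["t"]))
print("plate top",f(594,358,109),"ends",f(596,322,109),f(590,395,109),"spout",f(748.5,362,60), "spout corners",f(750,326,60),f(748,398,60))
print("jars",[f(*q,173) for q in((192,114),(412,104),(641,97))])
print("pieces",[f(*q,36) for q in((87,317),(177,308),(281,317),(87,404),(182,402),(268,416),(361,405))],f(365,311,38))
print("mat",[f(*q,4) for q in((535,311),(762,298),(770,416),(542,430))])
im=get_image("wrist");cv2.imwrite("pics/w0.png",im[:,:,::-1]);c=camera_info("wrist");print(c["intrinsics"][0],np.round(c["R"],3).tolist(),np.round(-np.array(c["R"]).T@c["t"]))
E
```

```text
cam [ 501.43540294  -15.45267134 1092.56891735]
plate top [ 476.2 -111.4] ends [ 502.8 -112.7] [ 448.9 -108.6] spout [ 473.5 -236.1] spout corners [ 501.4 -237.4] [ 445.7 -235.7]
jars [array([644.3, 178.1]), array([653.5,  23.8]), array([ 660.7, -136.9])]
pieces [array([501.1, 286. ]), array([509.3, 214.4]), array([503.3, 131.3]), array([432.3, 283.7]), array([434.9, 208.3]), array([424.9, 139.7]), array([434.6,  66.1])] [509.   64.2]
mat [array([511.2, -72.9]), array([ 524.5, -259.3]), array([ 428.4, -265.6]), array([414.4, -79.6])]
[309.70691629   0.         313.70437898] [[-0.25, 0.968, 0.002], [0.927, 0.239, 0.288], [0.279, 0.074, -0.958]] [  85. -622.  373.]
```

Request:
send_rows([
  [[0, 0, 0], [0, 0, 0.125], 85],
  [[0, 0, 0], [0, 0, 0.127], 60],
  [[0, 0, 0], [0, 0, 0], 60],
])

```text
clock: 0.45
position: [156.3, -604.9, 230.9]
ee_rot: [-0.0, 1.0, 0.0, -0.0]
contact_force: [-0.3, -0.4, -0.1]
gripper_width: 60.4
grasp_force: 0.0
```

Request:
send_rows([
  [[-8, 20, 0], [0, 0, 0], 60],
  [[-15, 36, 0], [0, 0, 0], 60],
  [[-17, 42, 0], [0, 0, 0], 60],
  [[-17, 42, 0], [0, 0, 0], 60],
  [[-17, 42, 0], [0, 0, 0], 60],
  [[-17, 42, 0], [0, 0, 0], 60],
  [[-17, 42, 0], [0, 0, 0], 60],
  [[-17, 42, 0], [0, 0, 0], 60],
])

```text
clock: 1.25
position: [281.3, -295.4, 231.4]
ee_rot: [-0.002, 1.0, -0.0, 0.0]
contact_force: [0.6, -1.1, 0.4]
gripper_width: 60.1
grasp_force: 0.0
```

Request:
send_rows([
  [[-17, 42, 0], [0, 0, 0], 60],
  [[-17, 42, 0], [0, 0, 0], 60],
  [[-17, 42, 0], [0, 0, 0], 60],
  [[-17, 42, 0], [0, 0, 0], 60],
  [[-17, 42, 0], [0, 0, 0], 55],
  [[-17, 42, 0], [0, 0, 0], 55],
  [[-17, 42, 0], [0, 0, 0], 55],
  [[0, 0, 0], [0, 0, 0], 55],
])

```text
clock: 2.05
position: [401.8, 0.9, 231.6]
ee_rot: [-0.005, 1.0, 0.0, 0.001]
contact_force: [-0.1, -1.1, -0.2]
gripper_width: 55.1
grasp_force: 0.0
```

Request:
send_rows([
  [[-16, 33, 0], [0, 0, 0], 50],
  [[-17, 32, 40], [0, 0, 0], 50],
  [[0, 0, 40], [0, 0, 0], 50],
  [[0, 0, 40], [0, 0, 0], 50],
  [[0, 0, 0], [0, 0, 0], 50],
])

```text
clock: 2.55
position: [427.6, 57.7, 110.0]
ee_rot: [-0.001, 1.0, -0.003, -0.006]
contact_force: [-0.4, -0.0, -0.4]
gripper_width: 49.9
grasp_force: 0.0
```

```bash
python3 - <<'E'
from h import *
s,R=st();print(camera_info("wrist")["intrinsics"][1]);im=get_image("wrist");crop(im,0,0,640,400,1.25,"w1")
for P in((434.6,66.1,36),(509.3,214.4,36),(503.3,131.3,36),(434.9,208.3,36),(424.9,139.7,36),(509,64,38),(653.5,23.8,173)): print(np.round(proj("wrist",np.array(P))*1.25))
E
```

```text
t 2.5 p [427.6  57.7 110. ] R [[-1.0, -0.002, -0.011], [-0.002, 1.0, -0.005], [0.011, -0.005, -1.0]] w 49.9 j [ 0.51  0.2  -0.61 -0.   -0.77 -2.08]
[  0.         309.70691629 197.85672386]
[403. 268.]
[599. 360.]
[497. 362.]
[613. 267.]
[523. 253.]
[399. 373.]
[338. 637.]
```

View pics/w1.png

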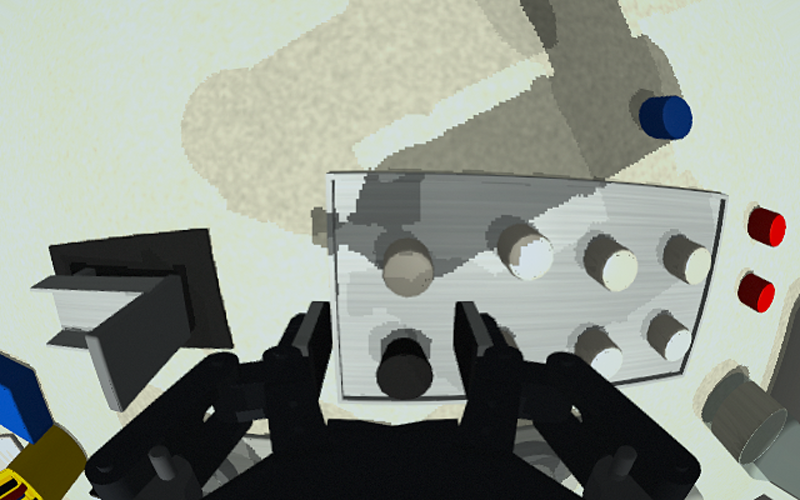

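Wrist view agrees with the top-camera positions to within about 3 mm (nearest piece at (408,270), predicted (403,268)); the scoop is on the left with its handle plate toward the tray.

Request:
send_rows([
  [[-7, 9, 0], [0, 0, 0], 50],
  [[0, 0, 0], [0, 0, 0], 50],
  [[0, 0, 40], [0, 0, 0], 50],
  [[0, 0, 40], [0, 0, 0], 50],
  [[0, 0, 20], [0, 0, 0], 50],
  [[0, 0, 0], [0, 0, 0], 50],
])

```text
clock: 3.2
position: [438.2, 68.5, 13.4]
ee_rot: [-0.0, 1.0, -0.001, -0.001]
contact_force: [-0.1, -0.5, 0.1]
gripper_width: 50.0
grasp_force: 0.0
```

Request:
send_rows([
  [[4, -3, 1], [0, 0, 0], 50],
  [[0, 0, 0], [0, 0, 0], 30],
  [[0, 0, 0], [0, 0, 0], 25],
  [[0, 0, 0], [0, 0, 0], 25],
  [[0, 0, 0], [0, 0, 0], 25],
  [[0, 0, 0], [0, 0, 0], 25],
  [[0, 0, 0], [0, 0, 0], 25],
])

```text
clock: 3.9
position: [435.5, 66.1, 15.2]
ee_rot: [-0.001, 1.0, 0.001, 0.002]
contact_force: [-1.6, -0.5, 5.8]
gripper_width: 30.0
grasp_force: 58.9
```

Request:
send_rows([
  [[0, 0, -20], [0, 0, 0], 25],
  [[0, 0, -40], [0, 0, 0], 25],
  [[0, 0, -40], [0, 0, 0], 25],
  [[0, 0, -20], [0, 0, 0], 25],
  [[-5, -30, 0], [0, 0, 0], 25],
  [[-7, -42, 0], [0, 0, 0], 25],
  [[-7, -42, 0], [0, 0, 0], 25],
  [[-7, -42, 0], [0, 0, 0], 25],
])

```text
clock: 4.7
position: [461.1, -91.6, 135.1]
ee_rot: [-0.001, 1.0, 0.0, 0.002]
contact_force: [0.5, -0.3, 0.4]
gripper_width: 30.1
grasp_force: 59.5
```

Request:
send_rows([
  [[-7, -42, 0], [0, 0, 0], 25],
  [[-6, -36, 0], [0, 0, 0], 25],
  [[0, 0, 0], [0, 0, 0], 25],
  [[0, 0, 0], [0, 0, 0], 25],
  [[0, 0, 0], [0, 0, 0], 25],
])

```text
clock: 5.2
position: [473.6, -167.7, 134.0]
ee_rot: [-0.001, 1.0, 0.0, 0.001]
contact_force: [0.0, 0.5, -2.0]
gripper_width: 29.9
grasp_force: 59.6
```

```bash
python3 - <<'E'
from h import *
for i in range(3):
    s,R=st();print(s["grasp_force"],s["contact_force"]);im=get_image("wrist")
crop(im,0,0,640,400,1.25,"w2")
for P in((476,-111,109),(475,-238,60)): print(np.round(proj("wrist",np.array(P))*1.25))
E
```

```text
t 5.2 p [ 473.6 -167.7  134. ] R [[-1.0, -0.001, 0.001], [-0.001, 1.0, 0.0], [-0.001, 0.0, -1.0]] w 29.9 j [-0.02  0.28 -0.43 -0.   -0.87 -1.55]
59.647008776664734 [ 0.00535382  0.52000887 -2.03406754]
t 5.2 p [ 473.7 -167.4  133.9] R [[-1.0, -0.002, 0.001], [-0.002, 1.0, 0.0], [-0.001, 0.0, -1.0]] w 30.0 j [-0.02  0.28 -0.43 -0.   -0.87 -1.55]
59.64713931083679 [ 0.17354106 -0.04529195 -0.43300568]
t 5.3 p [ 473.7 -167.2  133.8] R [[-1.0, -0.002, 0.001], [-0.002, 1.0, 0.0], [-0.001, 0.0, -1.0]] w 29.9 j [-0.02  0.28 -0.43 -0.   -0.87 -1.55]
59.647008776664734 [ 0.3557313  -0.85961626 -1.39266728]
[506. 299.]
[274. 263.]
```

View pics/w2.png

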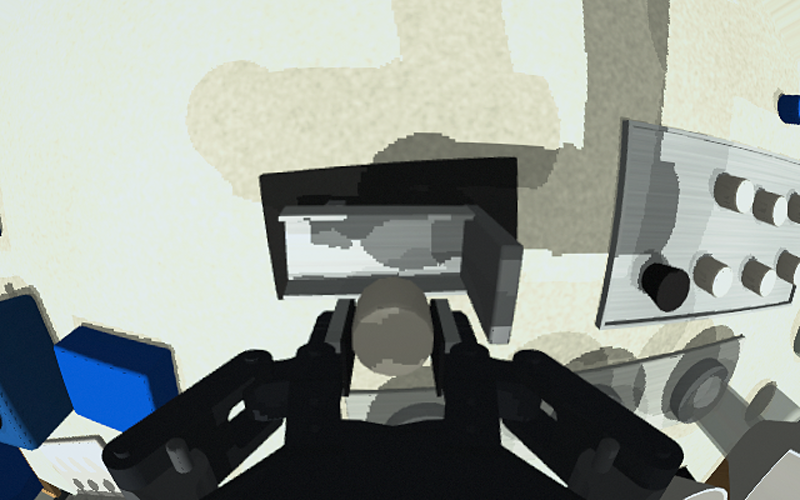

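Piece held at (393,330), centred over the chute; the plate top is at (508,293), as predicted. Descend.

Request:
send_rows([
  [[0, 1, 30], [0, 0, 0], 25],
  [[0, 0, 30], [0, 0, 0], 25],
  [[0, 0, 20], [0, 0, 0], 25],
  [[0, 0, 10], [0, 0, 0], 25],
  [[0, 0, 8], [0, 0, 0], 25],
  [[0, 0, 0], [0, 0, 0], 25],
  [[0, 0, 0], [0, 0, 0], 25],
  [[0, 0, 0], [0, 0, 0], 38],
])

```text
clock: 6.15
position: [475.7, -167.5, 37.4]
ee_rot: [-0.001, 1.0, -0.0, 0.003]
contact_force: [-0.2, -0.8, 1.2]
gripper_width: 37.4
grasp_force: 0.3
```

Request:
send_rows([
  [[0, 0, 0], [0, 0, 0], 40],
  [[0, 0, 0], [0, 0, 0], 40],
  [[0, 0, -10], [0, 0, 0], 40],
  [[0, 0, -30], [0, 0, 0], 40],
  [[0, 0, -40], [0, 0, 0], 50],
  [[0, 0, -20], [0, 0, 0], 50],
  [[0, 0, 0], [0, 0, 0], 50],
])

```text
clock: 6.85
position: [475.8, -167.1, 139.0]
ee_rot: [-0.001, 1.0, -0.0, 0.004]
contact_force: [-0.8, 0.0, 0.1]
gripper_width: 49.8
grasp_force: 0.0
```

```bash
python3 - <<'E'
from h import *
s,R=st();im=get_image("wrist");im2=get_image("top")
a=cv2.resize(im[120:300,200:440],None,fx=1.6667,fy=1.6667,interpolation=cv2.INTER_CUBIC);b=cv2.resize(im2[200:275,180:420],None,fx=3.333,fy=3.333,interpolation=cv2.INTER_CUBIC)
o=np.zeros((560,800,3),np.uint8);o[:300,:400]=a;o[305:555,:800]=b[:250,:800]
cv2.imwrite("pics/m1.png",o[:,:,::-1])
E
```

```text
t 6.8 p [ 475.8 -167.1  139. ] R [[-1.0, -0.002, 0.007], [-0.002, 1.0, -0.001], [-0.007, -0.001, -1.0]] w 49.8 j [-0.02  0.27 -0.42  0.   -0.87 -1.55]
```

View pics/m1.png

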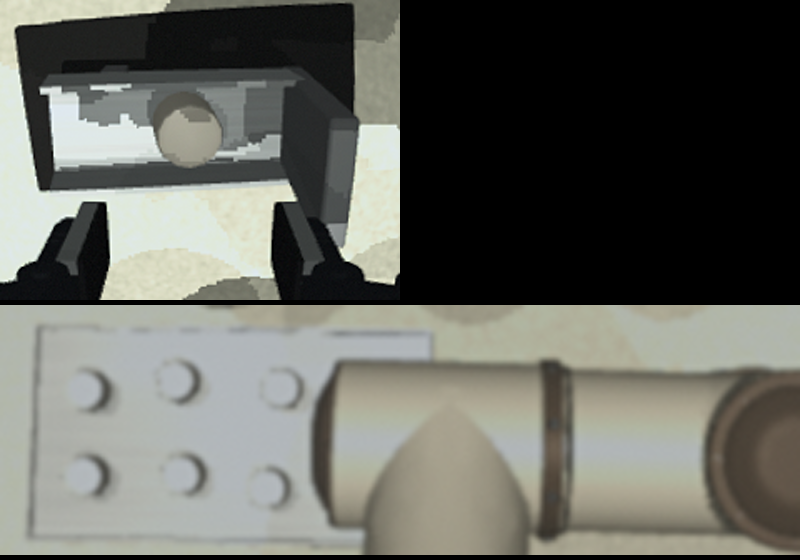

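First piece stands upright in the chute (left crop, (190,135)); remaining six are unmoved. Fetch the next at (426,142).

Request:
send_rows([
  [[3, 19, 0], [0, 0, 0], 50],
  [[6, 40, 0], [0, 0, 0], 50],
  [[7, 45, 0], [0, 0, 0], 50],
  [[7, 45, 0], [0, 0, 0], 50],
  [[7, 45, 0], [0, 0, 0], 50],
  [[7, 45, 0], [0, 0, 0], 50],
  [[7, 40, 0], [0, 0, 0], 50],
  [[6, 30, 0], [0, 0, 0], 50],
])

```text
clock: 7.75
position: [422.0, 143.4, 134.0]
ee_rot: [-0.001, 1.0, -0.001, -0.001]
contact_force: [-0.2, -0.0, 0.3]
gripper_width: 50.1
grasp_force: 0.0
```

Request:
send_rows([
  [[0, 0, 40], [0, 0, 0], 50],
  [[0, 0, 40], [0, 0, 0], 50],
  [[0, 0, 0], [0, 0, 0], 50],
  [[0, 0, 0], [0, 0, 0], 50],
  [[0, 0, 0], [0, 0, 0], 50],
])

```text
clock: 8.25
position: [424.4, 142.2, 56.5]
ee_rot: [-0.0, 1.0, 0.001, 0.001]
contact_force: [-0.4, -0.5, 0.2]
gripper_width: 50.1
grasp_force: 0.0
```

Request:
send_rows([
  [[-1, 0, 30], [0, 0, 0], 50],
  [[0, 0, 12], [0, 0, 0], 50],
  [[0, 0, 0], [0, 0, 0], 30],
  [[0, 0, 0], [0, 0, 0], 25],
  [[0, 0, 0], [0, 0, 0], 25],
  [[0, 0, 0], [0, 0, 0], 25],
  [[0, 0, 0], [0, 0, 0], 25],
])

```text
clock: 8.95
position: [425.2, 142.2, 14.4]
ee_rot: [-0.001, 1.0, 0.001, 0.001]
contact_force: [-1.5, -0.0, 6.6]
gripper_width: 29.7
grasp_force: 59.6
```

Request:
send_rows([
  [[0, 0, -20], [0, 0, 0], 25],
  [[0, 0, -40], [0, 0, 0], 25],
  [[0, 0, -40], [0, 0, 0], 25],
  [[0, 0, -20], [0, 0, 0], 25],
  [[0, 0, 0], [0, 0, 0], 25],
  [[0, 0, 0], [0, 0, 0], 25],
])

```text
clock: 9.55
position: [424.0, 141.6, 133.2]
ee_rot: [-0.0, 1.0, 0.0, -0.0]
contact_force: [-0.6, -0.0, -0.9]
gripper_width: 29.7
grasp_force: 59.4
```

Request:
send_rows([
  [[-3, -20, 0], [0, 0, 0], 25],
  [[-6, -40, 0], [0, 0, 0], 25],
  [[-6, -45, 0], [0, 0, 0], 25],
  [[-6, -45, 0], [0, 0, 0], 25],
  [[-6, -45, 0], [0, 0, 0], 25],
  [[-6, -45, 0], [0, 0, 0], 25],
  [[-6, -45, 0], [0, 0, 0], 25],
  [[-6, -45, 0], [0, 0, 0], 25],
])

```text
clock: 10.35
position: [468.5, -189.9, 131.2]
ee_rot: [-0.0, 1.0, 0.0, -0.002]
contact_force: [1.2, 0.2, -0.9]
gripper_width: 30.1
grasp_force: 59.5
```

Request:
send_rows([
  [[-4, -26, 0], [0, 0, 0], 25],
  [[0, 0, 20], [0, 0, 0], 25],
  [[0, 0, 30], [0, 0, 0], 25],
  [[0, 0, 20], [0, 0, 0], 25],
  [[0, 0, 0], [0, 0, 0], 25],
  [[0, 0, 0], [0, 0, 0], 25],
])

```text
clock: 10.95
position: [473.1, -214.2, 62.2]
ee_rot: [-0.001, 1.0, 0.0, -0.002]
contact_force: [0.5, -0.3, -1.1]
gripper_width: 30.0
grasp_force: 59.5
```

Request:
send_rows([
  [[0, -1, 10], [0, 0, 0], 25],
  [[0, 0, 8], [0, 0, 0], 25],
  [[0, 0, 0], [0, 0, 0], 25],
  [[0, 0, 0], [0, 0, 0], 25],
  [[0, 0, 0], [0, 0, 0], 36],
  [[0, 0, 0], [0, 0, 0], 36],
  [[0, 0, 0], [0, 0, 0], 36],
])

```text
clock: 11.65
position: [474.1, -215.2, 45.6]
ee_rot: [-0.0, 1.0, -0.0, 0.0]
contact_force: [-0.4, -0.3, 0.2]
gripper_width: 36.0
grasp_force: 0.1
```

Request:
send_rows([
  [[0, 0, -10], [0, 0, 0], 36],
  [[0, 0, -30], [0, 0, 0], 36],
  [[0, 0, -40], [0, 0, 0], 50],
  [[0, 0, -10], [0, 0, 0], 50],
  [[0, 20, 0], [0, 0, 0], 50],
  [[0, 40, 0], [0, 0, 0], 50],
  [[0, 0, 0], [0, 0, 0], 50],
  [[0, 0, 0], [0, 0, 0], 50],
])

```text
clock: 12.45
position: [473.9, -154.6, 135.8]
ee_rot: [-0.001, 1.0, -0.0, 0.0]
contact_force: [-0.5, -0.9, 0.2]
gripper_width: 50.2
grasp_force: 0.0
```

```bash
python3 - <<'E'
from h import *
s,R=st();im=get_image("wrist");crop(im,140,90,320,200,2,"w3")
E
```

```text
t 12.4 p [ 473.9 -154.6  135.8] R [[-1.0, -0.003, 0.001], [-0.003, 1.0, -0.0], [-0.001, -0.0, -1.0]] w 50.2 j [ 0.01  0.27 -0.43  0.   -0.87 -1.58]
```

View pics/w3.png

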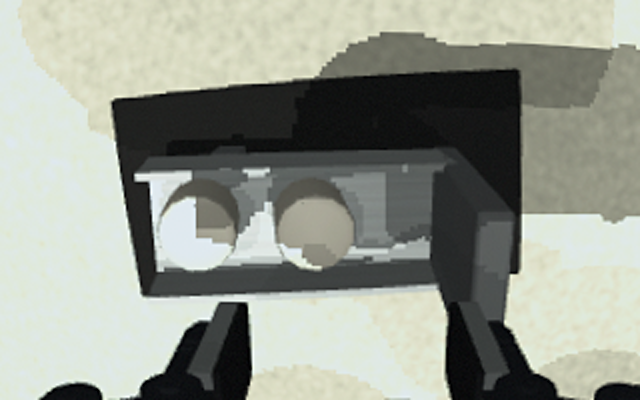

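Both pieces stand in the chute (crop (198,232) and (316,230)). Now grip the handle plate.

Request:
send_rows([
  [[0, 23, 0], [0, 0, 0], 50],
  [[0, 20, 0], [0, 0, 0], 50],
  [[0, 0, 20], [0, 0, 0], 50],
  [[0, 0, 30], [0, 0, 0], 50],
  [[0, 0, 10], [0, 0, 0], 50],
  [[0, 0, 0], [0, 0, 0], 50],
  [[0, 0, 0], [0, 0, 0], 20],
  [[0, 0, 0], [0, 0, 0], 5],
])

```text
clock: 13.3
position: [474.7, -112.5, 76.4]
ee_rot: [-0.0, 1.0, -0.0, 0.001]
contact_force: [-0.9, 0.0, 0.6]
gripper_width: 21.9
grasp_force: 0.0
```

Request:
send_rows([
  [[0, 0, 0], [0, 0, 0], 5],
  [[0, 0, 0], [0, 0, 0], 5],
  [[0, 0, 0], [0, 0, 0], 5],
  [[0, 0, 0], [0, 0, 0], 5],
  [[0, 0, 0], [0, 0, 0], 5],
])

```text
clock: 13.8
position: [474.6, -112.3, 76.5]
ee_rot: [-0.001, 1.0, -0.0, 0.001]
contact_force: [-0.4, -0.1, 5.3]
gripper_width: 11.1
grasp_force: 59.6
```

Request:
send_rows([
  [[0, 0, -8], [0, 0, 0], 5],
  [[0, 0, -16], [0, 0, 0], 5],
  [[0, 0, -25], [0, 0, 0], 5],
  [[0, 0, -32], [0, 0, 0], 5],
  [[0, 0, -35], [0, 0, 0], 5],
  [[0, 0, -35], [0, 0, 0], 5],
  [[0, 0, -28], [0, 0, 0], 5],
  [[0, 0, -19], [0, 0, 0], 5],
])

```text
clock: 14.6
position: [473.2, -112.0, 274.9]
ee_rot: [-0.0, 1.0, 0.001, 0.001]
contact_force: [0.5, -0.5, -4.0]
gripper_width: 11.3
grasp_force: 58.7
```

Request:
send_rows([
  [[-8, 5, 0], [0, 0, 0], 5],
  [[-16, 10, 0], [0, 0, 0], 5],
  [[-24, 14, 0], [0, 0, 0], 5],
  [[-30, 18, 0], [0, 0, 0], 5],
  [[-30, 18, 0], [0, 0, 0], 5],
  [[-30, 18, 0], [0, 0, 0], 5],
  [[-24, 15, 0], [0, 0, 0], 5],
  [[-16, 10, 0], [0, 0, 0], 5],
])

```text
clock: 15.4
position: [653.2, -1.6, 268.5]
ee_rot: [-0.001, 1.0, -0.0, -0.003]
contact_force: [-0.4, 0.2, -4.2]
gripper_width: 11.1
grasp_force: 58.7
```

Request:
send_rows([
  [[-8, 5, 0], [0, 0, 0], 5],
  [[0, 0, 0], [0, 0, 0], 5],
  [[0, 0, 0], [0, 0, 0], 5],
  [[0, 0, 0], [0, 0, 0], 5],
])

```text
clock: 15.8
position: [658.9, 0.5, 273.1]
ee_rot: [-0.0, 1.0, -0.0, -0.0]
contact_force: [0.8, -0.1, -3.2]
gripper_width: 11.2
grasp_force: 58.7
```

```bash
python3 - <<'E'
from h import *
s,R=st();a=get_image("wrist");b=get_image("scene")
o=np.zeros((590,640,3),np.uint8);o[:390,:640]=a[:390];o[390:590,:400]=cv2.resize(b[130:330,180:380],(400,400))[100:300]
cv2.imwrite("pics/m2.png",o[:,:,::-1])
E
```

```text
t 15.8 p [6.589e+02 5.000e-01 2.731e+02] R [[-1.0, -0.0, -0.001], [-0.0, 1.0, -0.0], [0.001, -0.0, -1.0]] w 11.2 j [ 0.25  0.42  0.17 -0.   -1.32 -1.82]
```

View pics/m2.png

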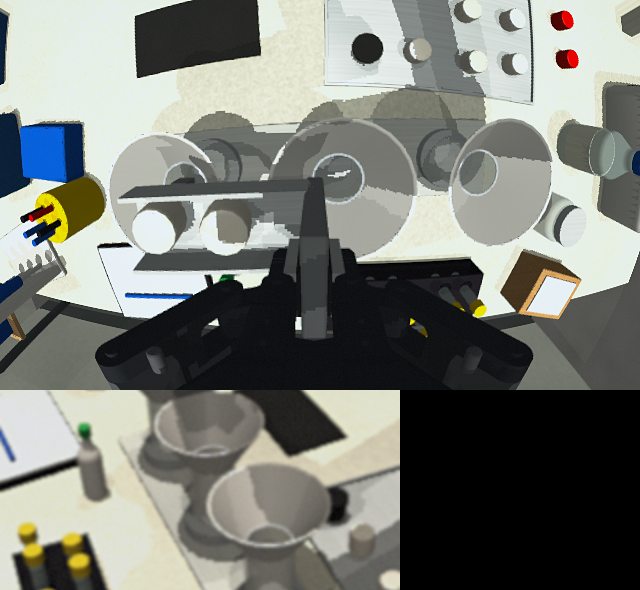

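Both pieces sit in the scoop ((157,228), (226,226)), spout over jar c (rim left edge (109,190)). Quick check of the funnel positions against the wrist view.

```bash
python3 - <<'E'
from h import *
for x,y in((644.3,178.1),(653.5,23.8),(660.7,-136.9)):
    q=np.array([proj("wrist",np.array([x+63*np.cos(a),y+63*np.sin(a),173])) for a in np.linspace(0,6.28,90)]);print(np.round(q.min(0)),np.round(q.max(0)))
E
```

```text
[445. 115.] [552. 246.]
[264. 114.] [415. 261.]
[105. 130.] [225. 263.]
```

Request:
send_rows([
  [[-2, -5.1, -12.5], [-0.1, 0, 0], 5],
  [[0, -5.1, -12.5], [-0.1, 0, 0], 5],
  [[0, -5.1, -12.5], [-0.1, 0, 0], 5],
  [[0, -5, 16], [0, 0, 0], 5],
  [[0, -5, 16.5], [0, 0, 0], 5],
  [[0, 0, 0], [0, 0, 0], 5],
  [[0, 0, 0], [0, 0, 0], 5],
])

```text
clock: 16.6
position: [661.3, -18.4, 275.4]
ee_rot: [-0.0, 0.989, 0.149, -0.0]
contact_force: [0.4, -0.8, -3.2]
gripper_width: 11.3
grasp_force: 59.6
```

```bash
python3 - <<'E'
from h import *
s,R=st();print("spout",s["position"]+R.apply([0,-128,45]))
E
```

```text
t 16.6 p [661.3 -18.4 275.4] R [[-1.0, -0.001, -0.0], [-0.001, 0.956, 0.295], [0.0, 0.295, -0.956]] w 11.3 j [ 0.07  0.44  0.29 -0.3  -1.41 -1.59]
spout [ 661.41645104 -127.46367122  194.64358556]
```

Spout is where planned: (661, −127, 195). Tip it.

Request:
send_rows([
  [[0, -2.4, -6.3], [-0.05, 0, 0], 5],
  [[0, -2.4, -6.3], [-0.05, 0, 0], 5],
  [[0, -2.4, -6.3], [-0.05, 0, 0], 5],
  [[0, -2.4, -6.3], [-0.05, 0, 0], 5],
  [[0, -2.4, -6.3], [-0.05, 0, 0], 5],
  [[0, -2.4, -6.3], [-0.05, 0, 0], 5],
  [[0, -2.4, -6.3], [-0.05, 0, 0], 5],
  [[0, -2.4, -6.3], [-0.05, 0, 0], 5],
])

```text
clock: 17.4
position: [662.0, -58.4, 312.9]
ee_rot: [-0.001, 0.94, 0.343, 0.001]
contact_force: [0.6, 1.2, -3.9]
gripper_width: 11.2
grasp_force: 59.8
```

Request:
send_rows([
  [[0, -2.4, -6.3], [-0.05, 0, 0], 5],
  [[0, -2.4, -6.3], [-0.05, 0, 0], 5],
  [[0, 0, 0], [0, 0, 0], 5],
  [[0, 0, 0], [0, 0, 0], 5],
  [[0, 0, 0], [0, 0, 0], 5],
  [[0, 0, 0], [0, 0, 0], 5],
  [[0, 0, 0], [0, 0, 0], 5],
  [[0, 0, 0], [0, 0, 0], 5],
])

```text
clock: 18.2
position: [661.6, -69.2, 317.1]
ee_rot: [-0.001, 0.921, 0.389, -0.0]
contact_force: [0.4, -0.1, -1.8]
gripper_width: 11.2
grasp_force: 59.9
```

```bash
python3 - <<'E'
from h import *
s,R=st();print("spout",s["position"]+R.apply([0,-128,45]),s["contact_force"])
a=get_image("wrist");b=get_image("scene")
o=np.zeros((600,640,3),np.uint8);o[:300]=a[:300];o[300:600,:600]=cv2.resize(b[120:270,180:480],(600,300))
cv2.imwrite("pics/m3.png",o[:,:,::-1])
E
```

```text
t 18.2 p [661.6 -69.2 317.1] R [[-1.0, -0.001, -0.001], [-0.002, 0.697, 0.717], [-0.0, 0.717, -0.697]] w 11.2 j [-0.25  0.54  0.52 -0.78 -1.73 -1.38]
spout [ 661.72488384 -126.16169382  193.99004313] [ 0.40084224 -0.08893289 -1.79323577]
```

View pics/m3.png

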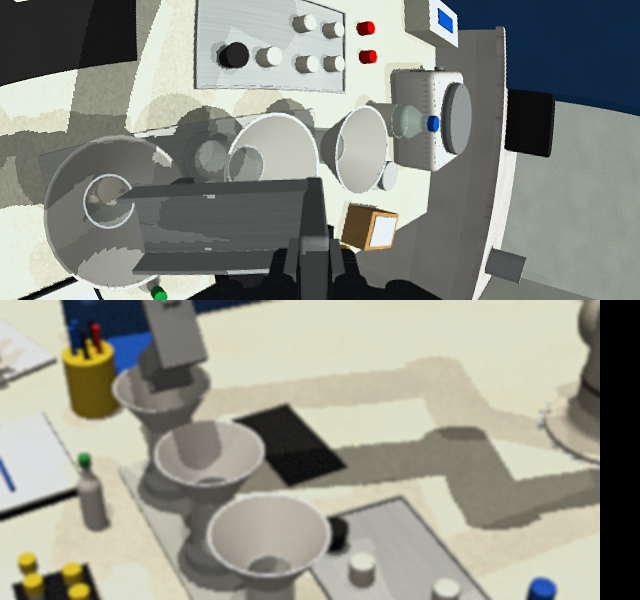

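Jar c took both: the chute is empty and the force dropped by the weight of two pieces. Level the scoop and return it to the mat.

Request:
send_rows([
  [[0, 16, -15.5], [0, 0, 0], 5],
  [[0, 16, -15.5], [0, 0, 0], 5],
  [[0, 3.8, 13], [0.1, 0, 0], 5],
  [[0, 3.8, 13], [0.1, 0, 0], 5],
  [[0, 3.8, 13], [0.1, 0, 0], 5],
  [[0, 3.8, 13], [0.1, 0, 0], 5],
  [[0, 3.8, 13], [0.1, 0, 0], 5],
  [[0, 3.8, 13], [0.1, 0, 0], 5],
])

```text
clock: 19.1
position: [661.6, -9.5, 308.2]
ee_rot: [-0.001, 0.995, 0.098, 0.001]
contact_force: [-0.5, -0.5, -3.2]
gripper_width: 11.2
grasp_force: 59.9
```

Request:
send_rows([
  [[0, 3.8, 13], [0.1, 0, 0], 5],
  [[0, 3.8, 13], [0.1, 0, 0], 5],
  [[20, -12, 0], [0, 0, 0], 5],
  [[34, -20, 0], [0, 0, 0], 5],
  [[40, -24, 0], [0, 0, 0], 5],
  [[40, -24, 0], [0, 0, 0], 5],
  [[32, -20, 0], [0, 0, 0], 5],
  [[20, -12, 0], [0, 0, 0], 5],
])

```text
clock: 19.9
position: [472.8, -111.8, 283.5]
ee_rot: [0.0, 1.0, 0.001, -0.0]
contact_force: [1.5, -0.4, -3.0]
gripper_width: 11.6
grasp_force: 60.0
```

Request:
send_rows([
  [[0, 0, 0], [0, 0, 0], 5],
  [[0, 0, 0], [0, 0, 0], 5],
  [[0, 0, 0], [0, 0, 0], 5],
])

```text
clock: 20.2
position: [476.3, -110.6, 283.3]
ee_rot: [-0.0, 1.0, 0.0, 0.0]
contact_force: [-0.5, 0.1, -2.7]
gripper_width: 11.2
grasp_force: 60.0
```

```bash
python3 - <<'E'
from h import *
s,R=st();print(R.as_rotvec())
E
```

```text
t 20.2 p [ 476.3 -110.6  283.3] R [[-1.0, -0.001, 0.001], [-0.001, 1.0, 0.001], [-0.001, 0.001, -1.0]] w 11.2 j [ 0.1   0.11 -0.23 -0.   -1.23 -1.67]
[-1.49989103e-03  3.14101631e+00  1.03603877e-03]
```

Request:
send_rows([
  [[2, -2, 20], [0, 0, 0], 5],
  [[0, 0, 40], [0, 0, 0], 5],
  [[0, 0, 45], [0, 0, 0], 5],
  [[0, 0, 45], [0, 0, 0], 5],
  [[0, 0, 30], [0, 0, 0], 5],
  [[0, 0, 10], [0, 0, 0], 5],
  [[0, 0, 0], [0, 0, 0], 5],
  [[0, 0, 0], [0, 0, 0], 5],
])

```text
clock: 21.0
position: [475.6, -112.9, 94.5]
ee_rot: [-0.001, 1.0, -0.0, 0.001]
contact_force: [-0.1, 0.5, -2.2]
gripper_width: 11.4
grasp_force: 60.0
```

Request:
send_rows([
  [[0, 0, 8], [0, 0, 0], 5],
  [[0, 0, 4], [0, 0, 0], 5],
  [[0, 0, 3], [0, 0, 0], 5],
  [[0, 0, 0], [0, 0, 0], 5],
  [[0, 0, 0], [0, 0, 0], 5],
])

```text
clock: 21.5
position: [473.8, -113.1, 78.4]
ee_rot: [-0.0, 1.0, -0.0, 0.0]
contact_force: [0.1, -0.4, -2.2]
gripper_width: 11.2
grasp_force: 59.9
```

Request:
send_rows([
  [[0, 0, 2], [0, 0, 0], 5],
  [[0, 0, 0], [0, 0, 0], 5],
  [[0, 0, 0], [0, 0, 0], 25],
  [[0, 0, 0], [0, 0, 0], 40],
  [[0, 0, 0], [0, 0, 0], 40],
  [[0, 0, -20], [0, 0, 0], 40],
  [[0, 0, -40], [0, 0, 0], 40],
  [[0, 0, -10], [0, 0, 0], 40],
])

```text
clock: 22.3
position: [476.3, -113.3, 150.1]
ee_rot: [-0.001, 1.0, -0.0, 0.004]
contact_force: [1.3, 0.1, 1.0]
gripper_width: 39.8
grasp_force: 0.0
```

Request:
send_rows([
  [[-3, 25, 0], [0, 0, 0], 50],
  [[-4, 40, 0], [0, 0, 0], 50],
  [[-5, 45, 0], [0, 0, 0], 50],
  [[-5, 45, 0], [0, 0, 0], 50],
  [[-5, 45, 0], [0, 0, 0], 50],
  [[-5, 30, 0], [0, 0, 0], 50],
  [[-3, 16, 0], [0, 0, 0], 50],
  [[0, 0, 0], [0, 0, 0], 50],
])

```text
clock: 23.1
position: [503.8, 134.5, 145.9]
ee_rot: [-0.002, 1.0, -0.0, 0.0]
contact_force: [0.7, 0.0, -0.8]
gripper_width: 49.6
grasp_force: 0.0
```

```bash
python3 - <<'E'
from h import *
import time
s,R=st();im=get_image("wrist")
im=im.copy()
for P in((509.3,214.4,36),(503.3,131.3,36),(434.9,208.3,36),(432.3,283.7,36),(501.1,286,36),(476,-111,109),(475,-238,60)):
    q=proj("wrist",np.array(P));print(np.round(q,1));cv2.circle(im,tuple(int(round(v)) for v in q),1,(255,0,0),-1)
crop(im,100,60,400,250,2,"w4")
E
```

```text
t 23.1 p [503.8 134.5 145.9] R [[-1.0, -0.003, 0.0], [-0.003, 1.0, -0.0], [-0.0, -0.0, -1.0]] w 49.6 j [ 0.57  0.29 -0.37  0.   -0.91 -2.14]
[405.  202.7]
[310.3 195.9]
[403.5 116.8]
[481.7 119.9]
[476.4 194.1]
[ 27.2 189.5]
[ -0.2 178.9]
```

View pics/w4.png

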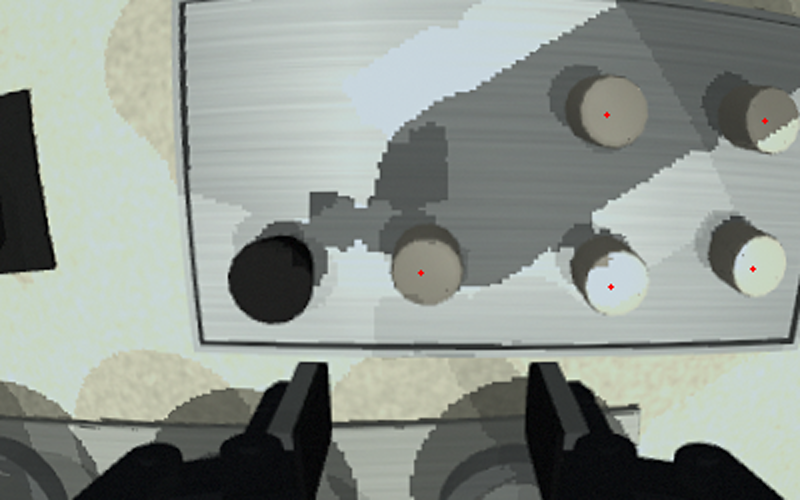

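All five remaining pieces are where they were (red marks on their tops). Grasp the third.

Request:
send_rows([
  [[0, 0, 40], [0, 0, 0], 50],
  [[0, 0, 40], [0, 0, 0], 50],
  [[0, 0, 35], [0, 0, 0], 50],
  [[0, 0, 0], [0, 0, 0], 50],
  [[0, 0, 0], [0, 0, 0], 50],
  [[0, 0, 0], [0, 0, 0], 50],
])

```text
clock: 23.75
position: [504.9, 133.0, 33.2]
ee_rot: [-0.0, 1.0, 0.001, 0.002]
contact_force: [1.4, 0.9, 0.4]
gripper_width: 50.4
grasp_force: 0.0
```

Request:
send_rows([
  [[0, 0, 19], [0, 0, 0], 50],
  [[0, 0, 0], [0, 0, 0], 50],
  [[0, 0, 0], [0, 0, 0], 30],
  [[0, 0, 0], [0, 0, 0], 25],
  [[0, 0, 0], [0, 0, 0], 25],
  [[0, 0, 0], [0, 0, 0], 25],
  [[0, 0, 0], [0, 0, 0], 25],
  [[0, 0, -20], [0, 0, 0], 25],
])

```text
clock: 24.55
position: [502.2, 132.3, 31.4]
ee_rot: [-0.0, 1.0, -0.001, -0.002]
contact_force: [-0.5, -0.9, -1.1]
gripper_width: 30.1
grasp_force: 59.4
```

Request:
send_rows([
  [[0, 0, -40], [0, 0, 0], 25],
  [[0, 0, -40], [0, 0, 0], 25],
  [[0, 0, -20], [0, 0, 0], 25],
  [[2, -20, 0], [0, 0, 0], 25],
  [[4, -40, 0], [0, 0, 0], 25],
  [[4, -45, 0], [0, 0, 0], 25],
  [[5, -45, 0], [0, 0, 0], 25],
  [[5, -45, 0], [0, 0, 0], 25],
])

```text
clock: 25.35
position: [483.2, -63.5, 132.9]
ee_rot: [-0.001, 1.0, 0.0, 0.001]
contact_force: [1.4, 0.2, 0.2]
gripper_width: 30.2
grasp_force: 59.5
```

Request:
send_rows([
  [[5, -45, 0], [0, 0, 0], 25],
  [[4, -38, 0], [0, 0, 0], 25],
  [[2, -22, 0], [0, 0, 0], 25],
  [[0, 0, 0], [0, 0, 0], 25],
  [[0, 0, 0], [0, 0, 0], 25],
  [[0, 0, 0], [0, 0, 0], 25],
])

```text
clock: 25.95
position: [472.8, -166.4, 132.4]
ee_rot: [-0.001, 1.0, 0.0, 0.0]
contact_force: [-0.4, 0.6, 0.6]
gripper_width: 30.2
grasp_force: 59.5
```

Request:
send_rows([
  [[-1, 0, 30], [0, 0, 0], 25],
  [[0, 0, 30], [0, 0, 0], 25],
  [[0, 0, 20], [0, 0, 0], 25],
  [[0, 0, 10], [0, 0, 0], 25],
  [[0, 0, 6], [0, 0, 0], 25],
  [[0, 0, 0], [0, 0, 0], 25],
  [[0, 0, 0], [0, 0, 0], 25],
  [[0, 0, 0], [0, 0, 0], 38],
])

```text
clock: 26.75
position: [475.1, -167.1, 37.9]
ee_rot: [-0.001, 1.0, -0.0, 0.002]
contact_force: [0.1, -0.9, 1.2]
gripper_width: 37.9
grasp_force: 0.2
```

Request:
send_rows([
  [[0, 0, 0], [0, 0, 0], 40],
  [[0, 0, 0], [0, 0, 0], 40],
  [[0, 0, -10], [0, 0, 0], 40],
  [[0, 0, -30], [0, 0, 0], 40],
  [[0, 0, -40], [0, 0, 0], 50],
  [[0, 0, -20], [0, 0, 0], 50],
  [[2, 20, 0], [0, 0, 0], 50],
  [[4, 40, 0], [0, 0, 0], 50],
])

```text
clock: 27.55
position: [468.3, -107.3, 137.5]
ee_rot: [0.001, 1.0, 0.0, 0.001]
contact_force: [0.7, 0.3, -0.5]
gripper_width: 50.3
grasp_force: 0.0
```

Request:
send_rows([
  [[5, 45, 0], [0, 0, 0], 50],
  [[5, 45, 0], [0, 0, 0], 50],
  [[5, 45, 0], [0, 0, 0], 50],
  [[5, 45, 0], [0, 0, 0], 50],
  [[5, 45, 0], [0, 0, 0], 50],
  [[4, 45, 0], [0, 0, 0], 50],
  [[3, 30, 0], [0, 0, 0], 50],
  [[0, 17, 0], [0, 0, 0], 50],
])

```text
clock: 28.35
position: [434.9, 212.3, 136.7]
ee_rot: [-0.002, 1.0, 0.0, 0.0]
contact_force: [-0.5, -0.6, -0.4]
gripper_width: 49.8
grasp_force: 0.0
```

Request:
send_rows([
  [[0, 0, 40], [0, 0, 0], 50],
  [[0, 0, 40], [0, 0, 0], 50],
  [[0, 0, 20], [0, 0, 0], 50],
  [[0, 0, 0], [0, 0, 0], 50],
  [[0, 0, 0], [0, 0, 0], 50],
  [[0, 0, 0], [0, 0, 0], 50],
])

```text
clock: 28.95
position: [436.4, 210.5, 37.7]
ee_rot: [-0.0, 1.0, 0.001, 0.001]
contact_force: [0.3, 0.4, 0.2]
gripper_width: 50.0
grasp_force: 0.0
```

Request:
send_rows([
  [[0, 0, 23.5], [0, 0, 0], 50],
  [[0, 0, 0], [0, 0, 0], 50],
  [[0, 0, 0], [0, 0, 0], 30],
  [[0, 0, 0], [0, 0, 0], 25],
  [[0, 0, 0], [0, 0, 0], 25],
  [[0, 0, 0], [0, 0, 0], 25],
  [[0, 0, 0], [0, 0, 0], 25],
  [[0, 0, -20], [0, 0, 0], 25],
])

```text
clock: 29.75
position: [434.3, 208.9, 31.8]
ee_rot: [-0.0, 1.0, -0.001, -0.002]
contact_force: [0.5, 0.1, -1.0]
gripper_width: 30.1
grasp_force: 59.4
```

Request:
send_rows([
  [[0, 0, -40], [0, 0, 0], 25],
  [[0, 0, -40], [0, 0, 0], 25],
  [[0, 0, -20], [0, 0, 0], 25],
  [[-2, -20, 0], [0, 0, 0], 25],
  [[-4, -40, 0], [0, 0, 0], 25],
  [[-4, -45, 0], [0, 0, 0], 25],
  [[-4, -45, 0], [0, 0, 0], 25],
  [[-4, -45, 0], [0, 0, 0], 25],
])

```text
clock: 30.55
position: [453.3, 13.4, 133.2]
ee_rot: [-0.001, 1.0, 0.0, 0.0]
contact_force: [1.1, -0.3, 0.0]
gripper_width: 29.8
grasp_force: 59.5
```

Request:
send_rows([
  [[-4, -45, 0], [0, 0, 0], 25],
  [[-4, -45, 0], [0, 0, 0], 25],
  [[-4, -45, 0], [0, 0, 0], 25],
  [[-4, -45, 0], [0, 0, 0], 25],
  [[-4, -50, 0], [0, 0, 0], 25],
  [[0, 0, 0], [0, 0, 0], 25],
  [[0, 0, 0], [0, 0, 0], 25],
  [[0, 0, 0], [0, 0, 0], 25],
])

```text
clock: 31.35
position: [473.4, -214.4, 132.7]
ee_rot: [-0.001, 1.0, 0.0, -0.0]
contact_force: [0.4, 0.2, -0.4]
gripper_width: 30.0
grasp_force: 59.6
```

Request:
send_rows([
  [[0, -1, 30], [0, 0, 0], 25],
  [[0, 0, 30], [0, 0, 0], 25],
  [[0, 0, 20], [0, 0, 0], 25],
  [[0, 0, 8], [0, 0, 0], 25],
  [[0, 0, 0], [0, 0, 0], 25],
  [[0, 0, 0], [0, 0, 0], 25],
  [[0, 0, 0], [0, 0, 0], 36],
  [[0, 0, 0], [0, 0, 0], 36],
])

```text
clock: 32.15
position: [474.6, -215.9, 45.9]
ee_rot: [-0.001, 1.0, -0.0, 0.001]
contact_force: [0.0, 0.5, -0.3]
gripper_width: 36.0
grasp_force: 0.2
```

Request:
send_rows([
  [[0, 0, 0], [0, 0, 0], 36],
  [[0, 0, -10], [0, 0, 0], 36],
  [[0, 0, -30], [0, 0, 0], 36],
  [[0, 0, -40], [0, 0, 0], 50],
  [[0, 0, -10], [0, 0, 0], 50],
  [[0, 20, 0], [0, 0, 0], 50],
  [[0, 40, 0], [0, 0, 0], 50],
  [[0, 0, 0], [0, 0, 0], 50],
])

```text
clock: 32.95
position: [473.5, -153.6, 135.4]
ee_rot: [-0.002, 1.0, 0.0, 0.0]
contact_force: [-0.0, 0.2, 0.2]
gripper_width: 50.2
grasp_force: 0.0
```

```bash
python3 - <<'E'
from h import *
s,R=st();im=get_image("wrist");crop(im,140,90,320,200,2,"w5")
E
```

```text
t 33.0 p [ 473.5 -153.6  135.4] R [[-1.0, -0.004, 0.001], [-0.004, 1.0, 0.001], [-0.001, 0.001, -1.0]] w 50.2 j [ 0.01  0.27 -0.43 -0.   -0.87 -1.58]
```

View pics/w5.png

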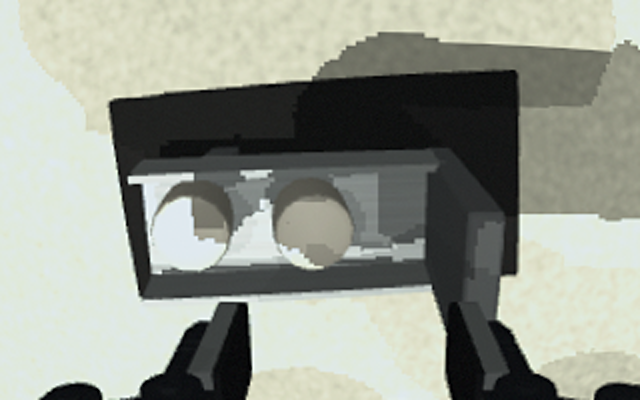

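Both are in the chute again ((190,232), (312,230)). Grip the handle and lift.

Request:
send_rows([
  [[0, 20, 0], [0, 0, 0], 50],
  [[0, 20, 0], [0, 0, 0], 50],
  [[0, 0, 20], [0, 0, 0], 50],
  [[0, 0, 30], [0, 0, 0], 50],
  [[0, 0, 10], [0, 0, 0], 50],
  [[0, 0, 0], [0, 0, 0], 50],
  [[0, 0, 0], [0, 0, 0], 20],
  [[0, 0, 0], [0, 0, 0], 5],
])

```text
clock: 33.8
position: [474.7, -116.2, 75.9]
ee_rot: [-0.0, 1.0, -0.0, 0.001]
contact_force: [0.1, -0.3, 0.9]
gripper_width: 21.9
grasp_force: 0.0
```

Request:
send_rows([
  [[0, 0, 0], [0, 0, 0], 5],
  [[0, 0, 0], [0, 0, 0], 5],
  [[0, 0, 0], [0, 0, 0], 5],
  [[0, 0, 0], [0, 0, 0], 5],
  [[0, 0, 0], [0, 0, 0], 5],
])

```text
clock: 34.3
position: [475.0, -115.8, 76.1]
ee_rot: [-0.001, 1.0, -0.0, 0.002]
contact_force: [0.1, 3.0, 6.3]
gripper_width: 11.0
grasp_force: 59.7
```

Request:
send_rows([
  [[0, 0, -8], [0, 0, 0], 5],
  [[0, 0, -16], [0, 0, 0], 5],
  [[0, 0, -25], [0, 0, 0], 5],
  [[0, 0, -32], [0, 0, 0], 5],
  [[0, 0, -35], [0, 0, 0], 5],
  [[0, 0, -35], [0, 0, 0], 5],
  [[0, 0, -28], [0, 0, 0], 5],
  [[0, 0, -19], [0, 0, 0], 5],
])

```text
clock: 35.1
position: [473.0, -115.9, 274.2]
ee_rot: [-0.0, 1.0, 0.0, 0.0]
contact_force: [1.2, 0.2, -4.6]
gripper_width: 11.1
grasp_force: 58.7
```

Request:
send_rows([
  [[-5, 7.6, 0], [0, 0, 0], 5],
  [[-10, 15.2, 0], [0, 0, 0], 5],
  [[-16.5, 25.4, 0], [0, 0, 0], 5],
  [[-16.5, 25.4, 0], [0, 0, 0], 5],
  [[-16.5, 25.4, 0], [0, 0, 0], 5],
  [[-16.5, 25.4, 0], [0, 0, 0], 5],
  [[-16.5, 25.4, 0], [0, 0, 0], 5],
  [[-16.5, 25.4, 0], [0, 0, 0], 5],
])

```text
clock: 35.9
position: [587.3, 61.9, 269.3]
ee_rot: [-0.001, 1.0, -0.0, -0.003]
contact_force: [0.3, -0.4, -3.7]
gripper_width: 11.3
grasp_force: 58.8
```

Request:
send_rows([
  [[-16.5, 25.4, 0], [0, 0, 0], 5],
  [[-16.5, 25.4, 0], [0, 0, 0], 5],
  [[-16.5, 25.4, 0], [0, 0, 0], 5],
  [[-11.5, 17.8, 0], [0, 0, 0], 5],
  [[-6.6, 10.2, 0], [0, 0, 0], 5],
  [[0, 0, 0], [0, 0, 0], 5],
  [[0, 0, 0], [0, 0, 0], 5],
  [[0, 0, 0], [0, 0, 0], 5],
])

```text
clock: 36.7
position: [654.5, 162.9, 272.4]
ee_rot: [-0.0, 1.0, -0.0, -0.001]
contact_force: [0.4, -0.3, -4.3]
gripper_width: 11.6
grasp_force: 58.8
```

Request:
send_rows([
  [[0, -5.1, -12.5], [-0.1, 0, 0], 5],
  [[0, -5.1, -12.5], [-0.1, 0, 0], 5],
  [[0, -5.1, -12.5], [-0.1, 0, 0], 5],
  [[0, -5, 16], [0, 0, 0], 5],
  [[0, -5, 16.5], [0, 0, 0], 5],
  [[0, 0, 0], [0, 0, 0], 5],
  [[0, 0, 0], [0, 0, 0], 5],
])

```text
clock: 37.4
position: [654.8, 143.9, 274.7]
ee_rot: [-0.0, 0.989, 0.149, -0.0]
contact_force: [0.4, -0.2, -3.0]
gripper_width: 11.6
grasp_force: 59.6
```

```bash
python3 - <<'E'
from h import *
s,R=st();print("spout",s["position"]+R.apply([0,-128,45]),s["contact_force"])
E
```

```text
t 37.4 p [654.8 143.9 274.7] R [[-1.0, -0.0, -0.0], [-0.0, 0.956, 0.295], [0.0, 0.295, -0.956]] w 11.6 j [ 0.32  0.42  0.25 -0.29 -1.32 -1.83]
spout [654.83239125  34.7894986  194.03022944] [ 0.40530672 -0.17781236 -2.99686273]
```

Request:
send_rows([
  [[0, -2.4, -6.3], [-0.05, 0, 0], 5],
  [[0, -2.4, -6.3], [-0.05, 0, 0], 5],
  [[0, -2.4, -6.3], [-0.05, 0, 0], 5],
  [[0, -2.4, -6.3], [-0.05, 0, 0], 5],
  [[0, -2.4, -6.3], [-0.05, 0, 0], 5],
  [[0, -2.4, -6.3], [-0.05, 0, 0], 5],
  [[0, -2.4, -6.3], [-0.05, 0, 0], 5],
  [[0, -2.4, -6.3], [-0.05, 0, 0], 5],
])

```text
clock: 38.2
position: [655.5, 104.2, 312.3]
ee_rot: [-0.001, 0.939, 0.343, 0.001]
contact_force: [0.4, -0.4, -3.4]
gripper_width: 11.1
grasp_force: 59.8
```

Request:
send_rows([
  [[0, -2.4, -6.3], [-0.05, 0, 0], 5],
  [[0, -2.4, -6.3], [-0.05, 0, 0], 5],
  [[0, 0, 0], [0, 0, 0], 5],
  [[0, 0, 0], [0, 0, 0], 5],
  [[0, 0, 0], [0, 0, 0], 5],
  [[0, 0, 0], [0, 0, 0], 5],
  [[0, 0, 0], [0, 0, 0], 5],
  [[0, 0, 0], [0, 0, 0], 5],
])

```text
clock: 39.0
position: [655.0, 93.4, 316.5]
ee_rot: [-0.001, 0.921, 0.389, -0.0]
contact_force: [0.7, -0.7, -2.1]
gripper_width: 11.6
grasp_force: 59.9
```

```bash
python3 - <<'E'
from h import *
s,R=st();print("spout",s["position"]+R.apply([0,-128,45]),s["contact_force"])
a=get_image("wrist");b=get_image("scene")
o=np.zeros((600,640,3),np.uint8);o[:300]=a[:300];o[300:600,:600]=cv2.resize(b[120:270,180:480],(600,300))
cv2.imwrite("pics/m4.png",o[:,:,::-1])
E
```

```text
t 39.0 p [655.   93.4 316.5] R [[-1.0, -0.001, -0.001], [-0.002, 0.697, 0.717], [-0.0, 0.717, -0.697]] w 11.6 j [-0.01  0.45  0.37 -0.8  -1.53 -1.51]
spout [655.12316017  36.48414252 193.37063722] [ 0.69630008 -0.71498591 -2.13702719]
```

View pics/m4.png

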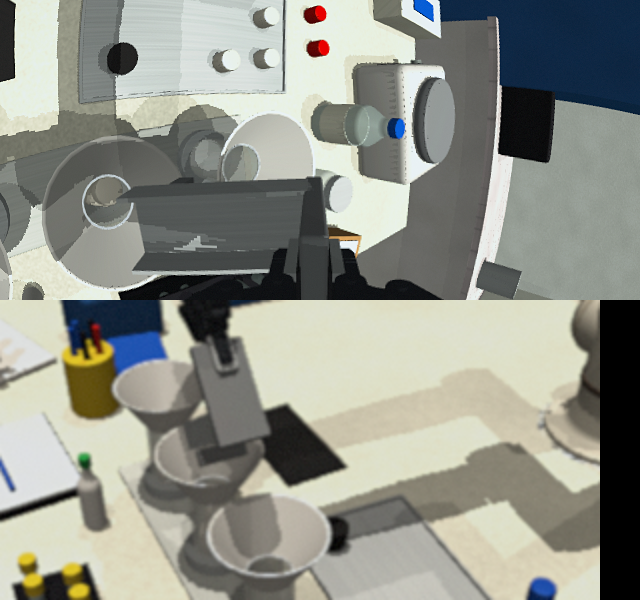

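Jar b took both (piece visible in the throat at (105,190), chute empty); three pieces remain on the tray. Return the scoop.

Request:
send_rows([
  [[0, 16, -15.5], [0, 0, 0], 5],
  [[0, 16, -15.5], [0, 0, 0], 5],
  [[0, 3.8, 13], [0.1, 0, 0], 5],
  [[0, 3.8, 13], [0.1, 0, 0], 5],
  [[0, 3.8, 13], [0.1, 0, 0], 5],
  [[0, 3.8, 13], [0.1, 0, 0], 5],
  [[0, 3.8, 13], [0.1, 0, 0], 5],
  [[0, 3.8, 13], [0.1, 0, 0], 5],
])

```text
clock: 39.9
position: [655.0, 153.3, 307.6]
ee_rot: [-0.001, 0.995, 0.099, 0.001]
contact_force: [0.1, -1.3, -3.5]
gripper_width: 11.3
grasp_force: 59.9
```

Request:
send_rows([
  [[0, 3.8, 13], [0.1, 0, 0], 5],
  [[0, 3.8, 13], [0.1, 0, 0], 5],
  [[12, -18.5, 0], [0, 0, 0], 5],
  [[24, -37, 0], [0, 0, 0], 5],
  [[24, -37, 0], [0, 0, 0], 5],
  [[24, -37, 0], [0, 0, 0], 5],
  [[24, -37, 0], [0, 0, 0], 5],
  [[24, -37, 0], [0, 0, 0], 5],
])

```text
clock: 40.7
position: [521.9, -40.7, 282.7]
ee_rot: [-0.0, 1.0, 0.001, 0.0]
contact_force: [0.2, -0.6, -2.6]
gripper_width: 11.5
grasp_force: 60.0
```

Request:
send_rows([
  [[24, -37, 0], [0, 0, 0], 5],
  [[16, -24, 0], [0, 0, 0], 5],
  [[8, -12, 0], [0, 0, 0], 5],
  [[0, 0, 0], [0, 0, 0], 5],
  [[0, 0, 0], [0, 0, 0], 5],
  [[0, 0, 0], [0, 0, 0], 5],
])

```text
clock: 41.3
position: [476.0, -112.1, 282.5]
ee_rot: [-0.001, 1.0, 0.0, 0.0]
contact_force: [0.0, -0.5, -2.9]
gripper_width: 11.3
grasp_force: 60.0
```

Request:
send_rows([
  [[2, -2, 20], [0, 0, 0], 5],
  [[0, 0, 40], [0, 0, 0], 5],
  [[0, 0, 45], [0, 0, 0], 5],
  [[0, 0, 45], [0, 0, 0], 5],
  [[0, 0, 30], [0, 0, 0], 5],
  [[0, 0, 10], [0, 0, 0], 5],
  [[0, 0, 8], [0, 0, 0], 5],
  [[0, 0, 4], [0, 0, 0], 5],
])

```text
clock: 42.1
position: [474.7, -114.6, 81.1]
ee_rot: [-0.001, 1.0, -0.0, 0.001]
contact_force: [-0.8, -0.1, -2.2]
gripper_width: 10.9
grasp_force: 60.0
```

Request:
send_rows([
  [[0, 0, 2], [0, 0, 0], 5],
  [[0, 0, 0], [0, 0, 0], 5],
  [[0, 0, 0], [0, 0, 0], 5],
])

```text
clock: 42.4
position: [474.0, -114.9, 79.6]
ee_rot: [-0.0, 1.0, 0.0, 0.001]
contact_force: [-0.5, 0.0, -3.1]
gripper_width: 11.3
grasp_force: 60.0
```

Request:
send_rows([
  [[0, 0, 3], [0, 0, 0], 5],
  [[0, 0, 0], [0, 0, 0], 5],
  [[0, 0, 0], [0, 0, 0], 25],
  [[0, 0, 0], [0, 0, 0], 40],
  [[0, 0, 0], [0, 0, 0], 40],
  [[0, 0, -20], [0, 0, 0], 40],
  [[0, 0, -40], [0, 0, 0], 40],
  [[0, 0, -10], [0, 0, 0], 40],
])

```text
clock: 43.2
position: [475.8, -115.1, 149.5]
ee_rot: [-0.001, 1.0, -0.0, 0.004]
contact_force: [0.2, -0.3, -0.4]
gripper_width: 40.1
grasp_force: 0.0
```

Request:
send_rows([
  [[-3, 25, 0], [0, 0, 0], 50],
  [[-4, 45, 0], [0, 0, 0], 50],
  [[-5, 45, 0], [0, 0, 0], 50],
  [[-5, 45, 0], [0, 0, 0], 50],
  [[-5, 45, 0], [0, 0, 0], 50],
  [[-5, 45, 0], [0, 0, 0], 50],
  [[-4, 45, 0], [0, 0, 0], 50],
  [[-4, 36, 0], [0, 0, 0], 50],
])

```text
clock: 44.0
position: [507.9, 218.5, 145.5]
ee_rot: [-0.001, 1.0, 0.0, 0.0]
contact_force: [0.2, -1.6, -0.4]
gripper_width: 49.9
grasp_force: 0.0
```

Request:
send_rows([
  [[0, 0, 0], [0, 0, 0], 50],
  [[0, 0, 0], [0, 0, 0], 50],
])

```text
clock: 44.2
position: [507.6, 216.6, 145.0]
ee_rot: [-0.001, 1.0, -0.0, -0.001]
contact_force: [-0.4, -0.2, -0.2]
gripper_width: 49.7
grasp_force: 0.0
```

```bash
python3 - <<'E'
from h import *
s,R=st();im=get_image("wrist").copy();t=get_image("top")
for P in((509.3,214.4,36),(432.3,283.7,36),(501.1,286,36)):
    q=proj("wrist",np.array(P));print(np.round(q,1));cv2.circle(im,tuple(int(round(v)) for v in q),1,(255,0,0),-1)
o=np.zeros((600,800,3),np.uint8);o[:350,:560]=cv2.resize(im[60:235,200:480],(560,350));o[350:,:800]=cv2.resize(t[200:275,180:420],(800,250),interpolation=cv2.INTER_CUBIC)
cv2.imwrite("pics/m5.png",o[:,:,::-1])
E
```

```text
t 44.2 p [507.6 216.6 145. ] R [[-1.0, -0.002, -0.001], [-0.002, 1.0, -0.001], [0.001, -0.001, -1.0]] w 49.7 j [ 0.7   0.34 -0.29 -0.   -0.94 -2.27]
[311.6 198. ]
[396.1 107.9]
[394.9 188.9]
```

View pics/m5.png

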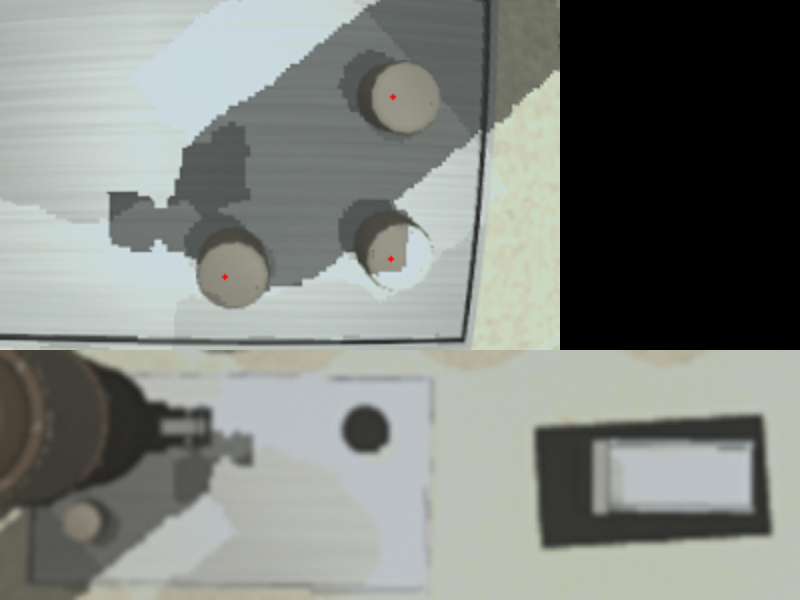

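Pieces unmoved, with actual y some 3–5 mm more than the marks; the scoop is upright on the mat. Grasp the fifth.

Request:
send_rows([
  [[0, 0, 40], [0, 0, 0], 50],
  [[0, 0, 40], [0, 0, 0], 50],
  [[0, 0, 32], [0, 0, 0], 50],
  [[0, 0, 0], [0, 0, 0], 50],
  [[0, 0, 0], [0, 0, 0], 50],
  [[0, 0, 0], [0, 0, 0], 50],
])

```text
clock: 44.9
position: [509.4, 216.5, 35.7]
ee_rot: [-0.0, 1.0, 0.001, 0.002]
contact_force: [-0.5, 1.1, 0.5]
gripper_width: 50.3
grasp_force: 0.0
```

Request:
send_rows([
  [[0, 0, 21.5], [0, 0, 0], 50],
  [[0, 0, 0], [0, 0, 0], 50],
  [[0, 0, 0], [0, 0, 0], 30],
  [[0, 0, 0], [0, 0, 0], 25],
  [[0, 0, 0], [0, 0, 0], 25],
  [[0, 0, 0], [0, 0, 0], 25],
  [[0, 0, 0], [0, 0, 0], 25],
  [[0, 0, -20], [0, 0, 0], 25],
])

```text
clock: 45.7
position: [506.7, 215.2, 31.1]
ee_rot: [-0.0, 1.0, -0.001, -0.002]
contact_force: [-0.0, -0.2, -1.2]
gripper_width: 30.3
grasp_force: 59.4
```

Request:
send_rows([
  [[0, 0, -40], [0, 0, 0], 25],
  [[0, 0, -40], [0, 0, 0], 25],
  [[0, 0, -20], [0, 0, 0], 25],
  [[3, -20, 0], [0, 0, 0], 25],
  [[4, -40, 0], [0, 0, 0], 25],
  [[4, -45, 0], [0, 0, 0], 25],
  [[4, -45, 0], [0, 0, 0], 25],
  [[4, -45, 0], [0, 0, 0], 25],
])

```text
clock: 46.5
position: [487.3, 18.7, 131.3]
ee_rot: [-0.0, 1.0, -0.0, -0.001]
contact_force: [-0.3, -0.7, -0.8]
gripper_width: 29.7
grasp_force: 59.4
```

Request:
send_rows([
  [[4, -45, 0], [0, 0, 0], 25],
  [[4, -45, 0], [0, 0, 0], 25],
  [[4, -45, 0], [0, 0, 0], 25],
  [[4, -36, 0], [0, 0, 0], 25],
  [[0, -20, 0], [0, 0, 0], 25],
  [[0, 0, 0], [0, 0, 0], 25],
  [[0, 0, 0], [0, 0, 0], 25],
  [[0, 0, 0], [0, 0, 0], 25],
])

```text
clock: 47.3
position: [472.7, -169.4, 131.7]
ee_rot: [-0.001, 1.0, 0.0, -0.0]
contact_force: [0.7, 0.3, -0.4]
gripper_width: 29.9
grasp_force: 59.5
```

Request:
send_rows([
  [[-1, 0, 30], [0, 0, 0], 25],
  [[0, 0, 30], [0, 0, 0], 25],
  [[0, 0, 20], [0, 0, 0], 25],
  [[0, 0, 10], [0, 0, 0], 25],
  [[0, 0, 5], [0, 0, 0], 25],
  [[0, 0, 0], [0, 0, 0], 25],
  [[0, 0, 0], [0, 0, 0], 25],
  [[0, 0, 0], [0, 0, 0], 38],
])

```text
clock: 48.1
position: [475.1, -169.7, 38.0]
ee_rot: [-0.001, 1.0, -0.0, 0.001]
contact_force: [-0.4, -1.1, 1.0]
gripper_width: 38.1
grasp_force: 0.1
```

Request:
send_rows([
  [[0, 0, 0], [0, 0, 0], 40],
  [[0, 0, 0], [0, 0, 0], 40],
  [[0, 0, -10], [0, 0, 0], 40],
  [[0, 0, -30], [0, 0, 0], 40],
  [[0, 0, -40], [0, 0, 0], 50],
  [[0, 0, -20], [0, 0, 0], 50],
  [[2, 20, 0], [0, 0, 0], 50],
  [[4, 40, 0], [0, 0, 0], 50],
])

```text
clock: 48.9
position: [469.0, -110.2, 138.5]
ee_rot: [0.001, 1.0, 0.0, 0.001]
contact_force: [0.8, 1.1, -0.2]
gripper_width: 50.1
grasp_force: 0.0
```

Request:
send_rows([
  [[4, 45, 0], [0, 0, 0], 50],
  [[4, 45, 0], [0, 0, 0], 50],
  [[4, 45, 0], [0, 0, 0], 50],
  [[4, 45, 0], [0, 0, 0], 50],
  [[4, 45, 0], [0, 0, 0], 50],
  [[4, 45, 0], [0, 0, 0], 50],
  [[4, 45, 0], [0, 0, 0], 50],
  [[4, 45, 0], [0, 0, 0], 50],
])

```text
clock: 49.7
position: [435.2, 252.1, 137.8]
ee_rot: [-0.001, 1.0, 0.0, 0.0]
contact_force: [1.5, 0.7, 0.2]
gripper_width: 50.0
grasp_force: 0.0
```

Request:
send_rows([
  [[5, 37, 0], [0, 0, 0], 50],
  [[0, 0, 40], [0, 0, 0], 50],
  [[0, 0, 40], [0, 0, 0], 50],
  [[0, 0, 15], [0, 0, 0], 50],
  [[0, 0, 0], [0, 0, 0], 50],
  [[0, 0, 0], [0, 0, 0], 50],
  [[0, 0, 0], [0, 0, 0], 50],
])

```text
clock: 50.4
position: [431.8, 287.9, 43.7]
ee_rot: [-0.001, 1.0, 0.001, 0.001]
contact_force: [-0.3, -0.3, -0.2]
gripper_width: 50.1
grasp_force: 0.0
```

Request:
send_rows([
  [[0, 0, 29.5], [0, 0, 0], 50],
  [[0, 0, 0], [0, 0, 0], 50],
  [[0, 0, 0], [0, 0, 0], 30],
  [[0, 0, 0], [0, 0, 0], 25],
  [[0, 0, 0], [0, 0, 0], 25],
  [[0, 0, 0], [0, 0, 0], 25],
  [[0, 0, 0], [0, 0, 0], 25],
  [[0, 0, -20], [0, 0, 0], 25],
])

```text
clock: 51.2
position: [429.6, 285.6, 31.0]
ee_rot: [-0.0, 1.0, -0.002, -0.002]
contact_force: [-0.1, 0.1, -0.0]
gripper_width: 25.2
grasp_force: 0.0
```

Request:
send_rows([
  [[0, 0, -40], [0, 0, 0], 25],
  [[0, 0, -40], [0, 0, 0], 25],
  [[0, 0, -20], [0, 0, 0], 25],
  [[-3, -20, 0], [0, 0, 0], 25],
  [[-3, -40, 0], [0, 0, 0], 25],
  [[-3, -45, 0], [0, 0, 0], 25],
  [[-3, -45, 0], [0, 0, 0], 25],
  [[-3, -45, 0], [0, 0, 0], 25],
])

```text
clock: 52.0
position: [445.8, 90.5, 132.9]
ee_rot: [-0.001, 1.0, 0.0, 0.0]
contact_force: [0.0, 0.1, 0.2]
gripper_width: 25.2
grasp_force: 0.0
```

Request:
send_rows([
  [[-4, -45, 0], [0, 0, 0], 25],
  [[-4, -45, 0], [0, 0, 0], 25],
  [[-4, -45, 0], [0, 0, 0], 25],
  [[-4, -45, 0], [0, 0, 0], 25],
  [[-4, -45, 0], [0, 0, 0], 25],
  [[-4, -45, 0], [0, 0, 0], 25],
  [[-3, -41, 0], [0, 0, 0], 25],
  [[0, 0, 0], [0, 0, 0], 25],
])

```text
clock: 52.8
position: [473.4, -222.9, 132.5]
ee_rot: [0.002, 1.0, -0.0, 0.0]
contact_force: [-0.6, 0.7, -0.3]
gripper_width: 24.9
grasp_force: 0.0
```

Request:
send_rows([
  [[0, 0, 0], [0, 0, 0], 25],
  [[0, 0, 0], [0, 0, 0], 25],
])

```text
clock: 53.0
position: [473.1, -218.4, 132.6]
ee_rot: [-0.001, 1.0, 0.0, -0.0]
contact_force: [-0.7, 0.2, -0.4]
gripper_width: 25.2
grasp_force: 0.0
```

The fingers closed on nothing: that piece must have been knocked aside. Look again, tray and scoop in one picture.

```bash
python3 - <<'E'
from h import *
s,R=st();w=get_image("wrist");t=get_image("top")
np.save("t5.npy",t)
o=np.zeros((600,800,3),np.uint8);o[:400]=cv2.resize(t[190:290,160:360],(800,400),interpolation=cv2.INTER_CUBIC);o[400:,:400]=w[100:300,120:520]
b=get_image("scene");o[400:,400:]=cv2.resize(b[210:310,330:530],(400,200))
cv2.imwrite("pics/m6.png",o[:,:,::-1])
E
```

```text
t 53.0 p [ 473.1 -218.4  132.6] R [[-1.0, -0.001, -0.0], [-0.001, 1.0, 0.0], [0.0, 0.0, -1.0]] w 25.2 j [-0.12  0.31 -0.38 -0.   -0.88 -1.45]
```

View pics/m6.png

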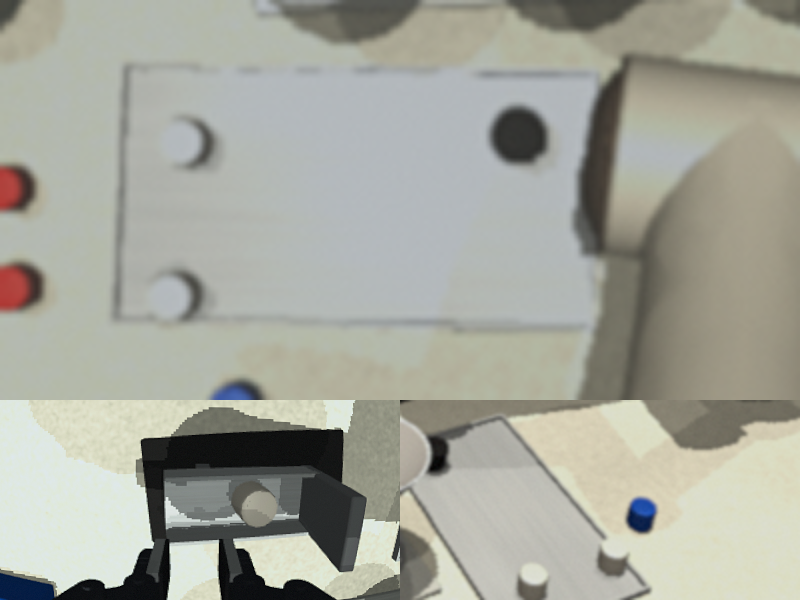

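The scoop holds one piece ((255,503) in the lower panel). The knocked piece now stands near the tray's front rim at crop (175,297), and stays as the surplus. The other, at crop (188,142), is unmoved, so I take that one.

Request:
send_rows([
  [[-1, 20, 0], [0, 0, 0], 50],
  [[-2, 40, 0], [0, 0, 0], 50],
  [[-2, 45, 0], [0, 0, 0], 50],
  [[-2, 45, 0], [0, 0, 0], 50],
  [[-2, 45, 0], [0, 0, 0], 50],
  [[-3, 45, 0], [0, 0, 0], 50],
  [[-3, 45, 0], [0, 0, 0], 50],
  [[-3, 45, 0], [0, 0, 0], 50],
])

```text
clock: 53.95
position: [490.5, 113.9, 133.1]
ee_rot: [-0.002, 1.0, 0.0, 0.0]
contact_force: [1.2, 0.7, 0.3]
gripper_width: 50.2
grasp_force: 0.0
```

Request:
send_rows([
  [[-3, 45, 0], [0, 0, 0], 50],
  [[-3, 45, 0], [0, 0, 0], 50],
  [[-3, 45, 0], [0, 0, 0], 50],
  [[-2, 42, 0], [0, 0, 0], 50],
  [[0, 0, 0], [0, 0, 0], 50],
  [[0, 0, 0], [0, 0, 0], 50],
  [[0, 0, 0], [0, 0, 0], 50],
])

```text
clock: 54.65
position: [501.2, 287.6, 132.5]
ee_rot: [-0.001, 1.0, -0.0, -0.0]
contact_force: [-0.1, -0.2, -0.2]
gripper_width: 50.1
grasp_force: 0.0
```

```bash
python3 - <<'E'
from h import *
s,R=st()
print("A top",ray("top",160+188/4,190+142/4,36),"B",ray("top",203.75,264.25,36))
w=get_image("wrist");q=proj("wrist",np.array([502,289,36]));print(q)
g=cv2.cvtColor(w,cv2.COLOR_RGB2GRAY);x,y=map(int,q)
p=cv2.medianBlur(g[y-45:y+45,x-50:x+50],3)
c=cv2.HoughCircles(cv2.resize(p,None,fx=2,fy=2),cv2.HOUGH_GRADIENT,1,40,param1=80,param2=14,minRadius=25,maxRadius=50)
if c is not None:
    for k in c[0][:4]:
        u,v=x-50+k[0]/2,y-45+k[1]/2;print(np.round([u,v,k[2]/2],1),np.round(ray("wrist",u,v,36),1))
E
```

```text
t 54.6 p [501.2 287.6 132.5] R [[-1.0, -0.001, -0.001], [-0.001, 1.0, -0.001], [0.001, -0.001, -1.0]] w 50.1 j [ 0.8   0.39 -0.25 -0.   -0.93 -2.37]
A top [500.14148058 283.62245049  36.        ] B [398.01667621 288.68277733  36.        ]
[314.68726839 201.10037804]
[318.8 199.8  17.9] [500.9 292.3  36. ]
```

Request:
send_rows([
  [[0, 1, 40], [0, 0, 0], 55],
  [[0, 0, 40], [0, 0, 0], 55],
  [[0, 0, 20], [0, 0, 0], 55],
  [[0, 0, 0], [0, 0, 0], 55],
  [[0, 0, 0], [0, 0, 0], 55],
  [[0, 0, 0], [0, 0, 0], 55],
])

```text
clock: 55.3
position: [503.1, 289.5, 34.5]
ee_rot: [-0.0, 1.0, 0.001, 0.001]
contact_force: [0.0, 0.3, -0.4]
gripper_width: 55.1
grasp_force: 0.0
```

Request:
send_rows([
  [[0, 0, 18], [0, 0, 0], 55],
  [[0, 0, 0], [0, 0, 0], 55],
  [[0, 0, 0], [0, 0, 0], 30],
  [[0, 0, 0], [0, 0, 0], 25],
  [[0, 0, 0], [0, 0, 0], 25],
  [[0, 0, 0], [0, 0, 0], 25],
  [[0, 0, 0], [0, 0, 0], 25],
])

```text
clock: 56.0
position: [502.9, 289.9, 16.3]
ee_rot: [-0.001, 1.0, 0.001, 0.001]
contact_force: [-1.0, -0.4, 5.4]
gripper_width: 29.7
grasp_force: 59.4
```

Request:
send_rows([
  [[0, 0, -20], [0, 0, 0], 25],
  [[0, 0, -40], [0, 0, 0], 25],
  [[0, 0, -40], [0, 0, 0], 25],
  [[0, 0, -20], [0, 0, 0], 25],
  [[2, -20, 0], [0, 0, 0], 25],
  [[2, -40, 0], [0, 0, 0], 25],
  [[2, -45, 0], [0, 0, 0], 25],
  [[2, -45, 0], [0, 0, 0], 25],
])

```text
clock: 56.8
position: [492.4, 136.6, 133.4]
ee_rot: [-0.001, 1.0, -0.001, -0.001]
contact_force: [0.9, -1.2, -1.3]
gripper_width: 29.7
grasp_force: 59.4
```

Request:
send_rows([
  [[2, -45, 0], [0, 0, 0], 25],
  [[2, -45, 0], [0, 0, 0], 25],
  [[2, -45, 0], [0, 0, 0], 25],
  [[3, -45, 0], [0, 0, 0], 25],
  [[3, -45, 0], [0, 0, 0], 25],
  [[3, -45, 0], [0, 0, 0], 25],
  [[3, -45, 0], [0, 0, 0], 25],
  [[3, -43, 0], [0, 0, 0], 25],
])

```text
clock: 57.6
position: [471.2, -220.9, 133.5]
ee_rot: [0.0, 1.0, 0.0, -0.001]
contact_force: [1.5, 0.4, -1.6]
gripper_width: 29.7
grasp_force: 59.4
```

Request:
send_rows([
  [[0, 0, 0], [0, 0, 0], 25],
  [[0, 0, 0], [0, 0, 0], 25],
  [[0, 0, 0], [0, 0, 0], 25],
])

```text
clock: 57.9
position: [472.4, -218.5, 133.9]
ee_rot: [-0.0, 1.0, 0.0, -0.001]
contact_force: [-0.0, 0.3, -0.8]
gripper_width: 29.7
grasp_force: 59.6
```

Request:
send_rows([
  [[-1, 0, 30], [0, 0, 0], 25],
  [[0, 0, 30], [0, 0, 0], 25],
  [[0, 0, 20], [0, 0, 0], 25],
  [[0, 0, 7.5], [0, 0, 0], 25],
  [[0, 0, 0], [0, 0, 0], 25],
  [[0, 0, 0], [0, 0, 0], 25],
  [[0, 0, 0], [0, 0, 0], 36],
  [[0, 0, 0], [0, 0, 0], 36],
])

```text
clock: 58.7
position: [475.2, -218.9, 48.3]
ee_rot: [-0.001, 1.0, -0.0, 0.001]
contact_force: [-0.5, 0.8, 0.3]
gripper_width: 35.9
grasp_force: 0.2
```

Request:
send_rows([
  [[0, 0, 0], [0, 0, 0], 36],
  [[0, 0, -10], [0, 0, 0], 36],
  [[0, 0, -30], [0, 0, 0], 36],
  [[0, 0, -40], [0, 0, 0], 50],
  [[0, 0, -10], [0, 0, 0], 50],
  [[0, 20, 0], [0, 0, 0], 50],
  [[0, 42, 0], [0, 0, 0], 50],
  [[0, 40, 0], [0, 0, 0], 50],
])

```text
clock: 59.5
position: [474.1, -116.3, 137.7]
ee_rot: [0.001, 1.0, 0.0, 0.001]
contact_force: [0.3, -0.3, -0.6]
gripper_width: 50.1
grasp_force: 0.0
```

Request:
send_rows([
  [[0, 0, 20], [0, 0, 0], 50],
  [[0, 0, 30], [0, 0, 0], 50],
  [[0, 0, 10], [0, 0, 0], 50],
  [[0, 0, 0], [0, 0, 0], 50],
  [[0, 0, 0], [0, 0, 0], 50],
  [[0, 0, 0], [0, 0, 0], 50],
])

```text
clock: 60.1
position: [475.2, -117.2, 78.3]
ee_rot: [-0.0, 1.0, -0.0, 0.001]
contact_force: [0.2, -0.0, 0.7]
gripper_width: 50.0
grasp_force: 0.0
```

Request:
send_rows([
  [[0, 0, 2], [0, 0, 0], 40],
  [[0, 0, 0], [0, 0, 0], 20],
  [[0, 0, 0], [0, 0, 0], 5],
  [[0, 0, 0], [0, 0, 0], 5],
  [[0, 0, 0], [0, 0, 0], 5],
  [[0, 0, 0], [0, 0, 0], 5],
  [[0, 0, 0], [0, 0, 0], 5],
  [[0, 0, 0], [0, 0, 0], 5],
])

```text
clock: 60.9
position: [474.8, -116.8, 75.6]
ee_rot: [-0.001, 1.0, 0.0, 0.001]
contact_force: [-1.1, 2.4, 5.8]
gripper_width: 11.0
grasp_force: 59.4
```

Request:
send_rows([
  [[0, 0, -8], [0, 0, 0], 5],
  [[0, 0, -16], [0, 0, 0], 5],
  [[0, 0, -25], [0, 0, 0], 5],
  [[0, 0, -32], [0, 0, 0], 5],
  [[0, 0, -35], [0, 0, 0], 5],
  [[0, 0, -35], [0, 0, 0], 5],
  [[0, 0, -28], [0, 0, 0], 5],
  [[0, 0, -19], [0, 0, 0], 5],
])

```text
clock: 61.7
position: [473.6, -116.9, 274.3]
ee_rot: [-0.0, 1.0, 0.0, 0.0]
contact_force: [0.7, -0.4, -4.6]
gripper_width: 10.8
grasp_force: 58.7
```

Request:
send_rows([
  [[0, 0, 0], [0, 0, 0], 5],
  [[0, 0, 0], [0, 0, 0], 5],
  [[0, 0, 0], [0, 0, 0], 5],
])

```text
clock: 62.0
position: [472.8, -116.8, 270.8]
ee_rot: [-0.0, 1.0, 0.0, -0.002]
contact_force: [0.1, 0.5, -5.0]
gripper_width: 11.3
grasp_force: 58.7
```

```bash
python3 - <<'E'
from h import *
s,R=st();f=[]
for i in range(5): w=get_image("wrist");f.append(monitor.read_state()["contact_force"][2])
print("Fz",np.mean(f))
# bright round tops at expected places in the chute (same pose relative to the scoop as before)
ref=None
for d in(-104,-53):
    P=s["position"]+np.array([0,d,-20.]);u,v=proj("wrist",P).astype(int);print(d,u,v,w[v-6:v+7,u-6:u+7].reshape(-1,3).mean(0).round())
E
```

```text
t 62.0 p [ 472.8 -116.8  270.8] R [[-1.0, -0.0, -0.005], [-0.0, 1.0, 0.001], [0.005, 0.001, -1.0]] w 11.3 j [ 0.09  0.12 -0.25 -0.   -1.21 -1.66]
Fz -3.9517948042485367
-104 149 233 [230. 239. 242.]
-53 222 235 [140. 140. 128.]
```

Weight says two pieces are aboard. Carry to jar a.

Request:
send_rows([
  [[-3.3, 8.4, 0], [0, 0, 0], 5],
  [[-6.7, 16.7, 0], [0, 0, 0], 5],
  [[-11.1, 27.9, 0], [0, 0, 0], 5],
  [[-11.1, 27.9, 0], [0, 0, 0], 5],
  [[-11.1, 27.9, 0], [0, 0, 0], 5],
  [[-11.1, 27.9, 0], [0, 0, 0], 5],
  [[-11.1, 27.9, 0], [0, 0, 0], 5],
  [[-11.1, 27.9, 0], [0, 0, 0], 5],
])

```text
clock: 63.05
position: [551.2, 77.6, 273.0]
ee_rot: [-0.001, 1.0, 0.0, 0.0]
contact_force: [0.9, 0.4, -4.7]
gripper_width: 11.2
grasp_force: 58.8
```

Request:
send_rows([
  [[-11.1, 27.9, 0], [0, 0, 0], 5],
  [[-11.1, 27.9, 0], [0, 0, 0], 5],
  [[-11.1, 27.9, 0], [0, 0, 0], 5],
  [[-11.1, 27.9, 0], [0, 0, 0], 5],
  [[-11.1, 27.9, 0], [0, 0, 0], 5],
  [[-11.1, 27.9, 0], [0, 0, 0], 5],
  [[-11.1, 27.9, 0], [0, 0, 0], 5],
  [[-8, 20, 0], [0, 0, 0], 5],
])

```text
clock: 63.85
position: [636.6, 293.8, 272.0]
ee_rot: [-0.001, 1.0, 0.0, -0.0]
contact_force: [1.1, -0.6, -4.2]
gripper_width: 11.2
grasp_force: 58.8
```

Request:
send_rows([
  [[-6, 16, 0], [0, 0, 0], 5],
  [[-4, 10, 0], [0, 0, 0], 5],
  [[0, 0, 0], [0, 0, 0], 5],
  [[0, 0, 0], [0, 0, 0], 5],
  [[0, 0, 0], [0, 0, 0], 5],
])

```text
clock: 64.35
position: [646.1, 316.2, 273.4]
ee_rot: [-0.0, 1.0, -0.0, -0.0]
contact_force: [1.2, 0.1, -3.2]
gripper_width: 11.1
grasp_force: 58.8
```

Request:
send_rows([
  [[0, -5.1, -12.5], [-0.1, 0, 0], 5],
  [[0, -5.1, -12.5], [-0.1, 0, 0], 5],
  [[0, -5.1, -12.5], [-0.1, 0, 0], 5],
  [[0, -5, 16], [0, 0, 0], 5],
  [[0, -5, 16.5], [0, 0, 0], 5],
  [[0, 0, 0], [0, 0, 0], 5],
  [[0, 0, 0], [0, 0, 0], 5],
])

```text
clock: 65.05
position: [646.2, 297.3, 275.1]
ee_rot: [-0.0, 0.989, 0.149, -0.0]
contact_force: [-0.0, 0.3, -4.3]
gripper_width: 10.9
grasp_force: 59.6
```

```bash
python3 - <<'E'
from h import *
s,R=st();print("spout",s["position"]+R.apply([0,-128,45]),s["contact_force"])
E
```

```text
t 65.0 p [646.2 297.3 275.1] R [[-1.0, -0.0, -0.0], [-0.0, 0.956, 0.294], [0.0, 0.294, -0.956]] w 10.9 j [ 0.54  0.46  0.31 -0.27 -1.27 -2.05]
spout [646.24771045 188.21629653 194.40678532] [-0.02974328  0.31834946 -4.295979  ]
```

Request:
send_rows([
  [[0, -2.4, -6.3], [-0.05, 0, 0], 5],
  [[0, -2.4, -6.3], [-0.05, 0, 0], 5],
  [[0, -2.4, -6.3], [-0.05, 0, 0], 5],
  [[0, -2.4, -6.3], [-0.05, 0, 0], 5],
  [[0, -2.4, -6.3], [-0.05, 0, 0], 5],
  [[0, -2.4, -6.3], [-0.05, 0, 0], 5],
  [[0, -2.4, -6.3], [-0.05, 0, 0], 5],
  [[0, -2.4, -6.3], [-0.05, 0, 0], 5],
])

```text
clock: 65.85
position: [646.8, 257.8, 312.8]
ee_rot: [-0.002, 0.939, 0.343, 0.002]
contact_force: [0.6, 0.3, -3.5]
gripper_width: 10.9
grasp_force: 59.7
```

Request:
send_rows([
  [[0, -2.4, -6.3], [-0.05, 0, 0], 5],
  [[0, -2.4, -6.3], [-0.05, 0, 0], 5],
  [[0, 0, 0], [0, 0, 0], 5],
  [[0, 0, 0], [0, 0, 0], 5],
  [[0, 0, 0], [0, 0, 0], 5],
  [[0, 0, 0], [0, 0, 0], 5],
  [[0, 0, 0], [0, 0, 0], 5],
  [[0, 0, 0], [0, 0, 0], 5],
])

```text
clock: 66.65
position: [646.1, 246.8, 316.9]
ee_rot: [-0.001, 0.921, 0.389, -0.0]
contact_force: [-0.1, -0.8, -3.6]
gripper_width: 11.5
grasp_force: 59.8
```

```bash
python3 - <<'E'
from h import *
s,R=st();print("spout",s["position"]+R.apply([0,-128,45]));f=[]
for i in range(5): w=get_image("wrist");f.append(monitor.read_state()["contact_force"][2])
print("Fz",np.mean(f));cv2.imwrite("pics/last.png",w[:,:,::-1])
# compare with the wrist pictures of the two earlier pours (same tool pose relative to the jar)
for n in("m3","m4"):
    r=cv2.imread(f"pics/{n}.png")[:300,:,::-1].astype(int)
    for nm,(x0,x1,y0,y1) in dict(chute=(140,295,190,262),throat=(88,122,180,222),funnel=(60,180,150,280)).items():
        print(n,nm,np.abs(r[y0:y1,x0:x1]-w[y0:y1,x0:x1]).mean().round(1),r[y0:y1,x0:x1].mean().round(),w[y0:y1,x0:x1].mean().round())
E
```

```text
t 66.7 p [646.1 246.8 316.9] R [[-1.0, -0.001, -0.001], [-0.002, 0.697, 0.717], [-0.0, 0.717, -0.697]] w 11.5 j [ 0.22  0.42  0.32 -0.8  -1.35 -1.66]
spout [646.22809286 189.90184572 193.70140814]
Fz -2.6393912877381642
m3 chute 12.5 84.0 93.0
m3 throat 32.0 111.0 120.0
m3 funnel 22.2 110.0 120.0
m4 chute 10.3 86.0 93.0
m4 throat 33.9 111.0 120.0
m4 funnel 14.1 114.0 120.0
```

Chute empty by weight and by image comparison. Level and return the scoop.

Request:
send_rows([
  [[0, 16, -15.5], [0, 0, 0], 5],
  [[0, 16, -15.5], [0, 0, 0], 5],
  [[0, 3.8, 13], [0.1, 0, 0], 5],
  [[0, 3.8, 13], [0.1, 0, 0], 5],
  [[0, 3.8, 13], [0.1, 0, 0], 5],
  [[0, 3.8, 13], [0.1, 0, 0], 5],
  [[0, 3.8, 13], [0.1, 0, 0], 5],
  [[0, 3.8, 13], [0.1, 0, 0], 5],
])

```text
clock: 67.7
position: [646.1, 306.6, 308.0]
ee_rot: [-0.0, 0.995, 0.099, 0.0]
contact_force: [-0.1, -0.4, -3.5]
gripper_width: 10.9
grasp_force: 59.8
```

Request:
send_rows([
  [[0, 3.8, 13], [0.1, 0, 0], 5],
  [[0, 3.8, 13], [0.1, 0, 0], 5],
  [[8, -20, 0], [0, 0, 0], 5],
  [[16, -40, 0], [0, 0, 0], 5],
  [[16, -40, 0], [0, 0, 0], 5],
  [[16, -40, 0], [0, 0, 0], 5],
  [[16, -40, 0], [0, 0, 0], 5],
  [[16, -40, 0], [0, 0, 0], 5],
])

```text
clock: 68.5
position: [557.4, 96.0, 283.2]
ee_rot: [-0.0, 1.0, 0.001, 0.0]
contact_force: [-0.0, 0.4, -2.3]
gripper_width: 11.4
grasp_force: 59.9
```

Request:
send_rows([
  [[16, -40, 0], [0, 0, 0], 5],
  [[16, -40, 0], [0, 0, 0], 5],
  [[16, -40, 0], [0, 0, 0], 5],
  [[16, -40, 0], [0, 0, 0], 5],
  [[12, -30, 0], [0, 0, 0], 5],
  [[8, -21, 0], [0, 0, 0], 5],
  [[0, 0, 0], [0, 0, 0], 5],
  [[0, 0, 0], [0, 0, 0], 5],
])

```text
clock: 69.3
position: [474.6, -114.0, 283.3]
ee_rot: [0.0, 1.0, 0.001, 0.001]
contact_force: [-0.7, 0.2, -2.7]
gripper_width: 11.4
grasp_force: 60.0
```

Request:
send_rows([
  [[0, 0, 0], [0, 0, 0], 5],
])

```text
clock: 69.4
position: [475.0, -113.3, 283.1]
ee_rot: [-0.001, 1.0, 0.0, 0.0]
contact_force: [0.1, -0.4, -2.3]
gripper_width: 11.1
grasp_force: 60.0
```

Request:
send_rows([
  [[3, 8, 20], [0, 0, 0], 5],
  [[0, 0, 40], [0, 0, 0], 5],
  [[0, 0, 45], [0, 0, 0], 5],
  [[0, 0, 45], [0, 0, 0], 5],
  [[0, 0, 30], [0, 0, 0], 5],
  [[0, 0, 10], [0, 0, 0], 5],
  [[0, 0, 8], [0, 0, 0], 5],
  [[0, 0, 4], [0, 0, 0], 5],
])

```text
clock: 70.2
position: [472.9, -105.5, 81.6]
ee_rot: [-0.001, 1.0, -0.0, 0.001]
contact_force: [0.4, 0.8, -1.8]
gripper_width: 11.4
grasp_force: 60.0
```

Request:
send_rows([
  [[0, 0, 2], [0, 0, 0], 5],
  [[0, 0, 2], [0, 0, 0], 5],
  [[0, 0, 0], [0, 0, 0], 5],
  [[0, 0, 0], [0, 0, 0], 5],
])

```text
clock: 70.6
position: [471.9, -106.0, 77.7]
ee_rot: [-0.0, 1.0, 0.0, 0.001]
contact_force: [0.3, 1.0, -2.8]
gripper_width: 11.5
grasp_force: 60.0
```

Request:
send_rows([
  [[0, 0, 1.5], [0, 0, 0], 5],
  [[0, 0, 0], [0, 0, 0], 5],
  [[0, 0, 0], [0, 0, 0], 25],
  [[0, 0, 0], [0, 0, 0], 40],
  [[0, 0, 0], [0, 0, 0], 40],
  [[0, 0, -20], [0, 0, 0], 40],
  [[0, 0, -40], [0, 0, 0], 40],
  [[0, 0, -45], [0, 0, 0], 40],
])

```text
clock: 71.4
position: [470.6, -106.1, 180.9]
ee_rot: [-0.0, 1.0, -0.0, -0.002]
contact_force: [0.7, 0.5, -0.5]
gripper_width: 39.8
grasp_force: 0.0
```

Request:
send_rows([
  [[0, 0, -40], [0, 0, 0], 40],
  [[15, -35, 0], [0, 0, 0], 40],
  [[18, -40, 0], [0, 0, 0], 40],
  [[18, -40, 0], [0, 0, 0], 40],
  [[18, -40, 0], [0, 0, 0], 40],
  [[18, -40, 0], [0, 0, 0], 40],
  [[18, -40, 0], [0, 0, 0], 40],
  [[18, -40, 0], [0, 0, 0], 40],
])

```text
clock: 72.2
position: [347.8, -382.6, 220.9]
ee_rot: [-0.001, 1.0, -0.0, 0.0]
contact_force: [0.8, -0.4, -0.2]
gripper_width: 39.7
grasp_force: 0.0
```

Request:
send_rows([
  [[18, -40, 0], [0, 0, 0], 40],
  [[0, -30, 0], [0, 0, 0], 40],
  [[0, 0, 0], [0, 0, 0], 40],
  [[0, 0, 0], [0, 0, 0], 40],
])

```text
clock: 72.6
position: [330.4, -451.4, 220.1]
ee_rot: [0.0, 1.0, 0.0, -0.0]
contact_force: [-1.4, -0.2, 0.1]
gripper_width: 40.0
grasp_force: 0.0
```

```bash
python3 - <<'E'
from h import *
s,R=st();t=get_image("top");t0=cv2.imread("pics/top0.png")[:,:,::-1]
g=lambda im,u,v,k=2:im[v-k:v+k+1,u-k:u+k+1].mean().round()
for n,(x,y) in dict(a=(646,180),b=(655,26),c=(662,-135)).items():
    # pile of two: top at about 92 mm; sample the disc at 92 and annulus of funnel wall
    for z in(60,92,124): 
        u,v=np.round(proj("top",np.array([x,y,z]))).astype(int);print(n,z,(u,v),g(t0,u,v),g(t,u,v))
    u,v=np.round(proj("top",np.array([x,y,139]))).astype(int);print(n,"funnel wall diff",np.abs(t[v-24:v+25,u-24:u+25].astype(int)-t0[v-24:v+25,u-24:u+25]).mean(axis=2).max())
# plate top / scoop corners at the new place, and the surplus piece
for nm,P in dict(plate=(472,-106,109),chute=(471,-180,20),mat=(450,-85,4),B=(398,290,36),A=(501,288,36),stop=(509,64,38)).items():
    u,v=np.round(proj("top",np.array(P))).astype(int);print(nm,(u,v),t[v-1:v+2,u-1:u+2].reshape(-1,3).mean(0).round())
d=np.abs(t.astype(int)-t0).max(2)
crop(t,180,130,240,150,3.33,"fin")
# jar rim shift by template matching
tg=cv2.cvtColor(t,cv2.COLOR_RGB2GRAY);g0=cv2.cvtColor(np.ascontiguousarray(t0),cv2.COLOR_RGB2GRAY)
for nm,(u,v,h) in dict(a=(238,164,30),b=(304,161,30),c=(372,159,30),bottle=(140,182,24),stopper=(290,223,9)).items():
    r=cv2.matchTemplate(tg[v-h-6:v+h+7,u-h-6:u+h+7],g0[v-h:v+h+1,u-h:u+h+1],5);_,m,_,l=cv2.minMaxLoc(r);print(nm,m,(l[0]-6,l[1]-6))
E
```

```text
t 72.6 p [ 330.4 -451.4  220.1] R [[-1.0, 0.001, -0.001], [0.001, 1.0, 0.001], [0.001, 0.001, -1.0]] w 40.0 j [-0.65  0.28 -0.17 -0.   -1.12 -0.92]
a 60 (np.int64(246), np.int64(170)) 160.0 125.0
a 92 (np.int64(243), np.int64(169)) 155.0 171.0
a 124 (np.int64(241), np.int64(167)) 114.0 185.0
a funnel wall diff 115.33333333333333
b 60 (np.int64(305), np.int64(168)) 175.0 183.0
b 92 (np.int64(304), np.int64(166)) 174.0 183.0
b 124 (np.int64(304), np.int64(164)) 150.0 169.0
b funnel wall diff 68.33333333333333
c 60 (np.int64(366), np.int64(166)) 175.0 186.0
c 92 (np.int64(367), np.int64(164)) 161.0 186.0
c 124 (np.int64(369), np.int64(162)) 102.0 156.0
c funnel wall diff 94.0
plate (np.int64(356), np.int64(239)) [147. 147. 142.]
chute (np.int64(381), np.int64(239)) [181. 187. 186.]
mat (np.int64(345), np.int64(246)) [52. 53. 49.]
B (np.int64(203), np.int64(264)) [184. 189. 192.]
A (np.int64(205), np.int64(225)) [182. 185. 179.]
stop (np.int64(290), np.int64(223)) [55. 56. 54.]
a 0.8751919269561768 (0, 0)
b 0.9737117886543274 (0, 0)
c 0.9749903678894043 (0, 0)
bottle 0.9998393654823303 (0, 0)
stopper 0.999901533126831 (0, 0)
```

Jar a's throat looks different from the others. I have no views left, so I'll inspect it numerically.

```bash
python3 - <<'E'
from h import *
g=cv2.cvtColor(get_image("top"),cv2.COLOR_RGB2GRAY)
ch=" .:-=+*#%@"
for u,v in((240,166),(304,163),(370,161)):
    p=g[v-18:v+19,u-18:u+19];print(u,v)
    for r in p: print("".join(ch[min(9,max(0,(int(x)-40)//17))]*2 for x in r))
E
```

```text
240 166
++++++++++++++++++++++++++++++++++++++++++++++++++++++++++++++++++++++**##
++++++++++++++++++++++++++++++++++++++++++++++++++++++++++++++++++++++++**
++++++++++++++++++++++++++++++++++++++++++++++++++++++++++++++++++++++++**
++++++++++++++++++++++++++++++++++++++++++++++++++++++++++++++++++++++++++
++++++++++++++++++++++++++++++++++++++++++++++++++++++++++++++++++++++++++
++++++++++++++++++++++++++++++++++++++++++++++++++++++++++++++++++++++++++
++++++++++++++++++++++++++++++++++++++++++++++++++++++++++++++++++++++++++
++++++++++++++++++++++++++++++++++++++++++++++++++++++++++++++++++++++++++
++++++++++++++++++++++++++++++++++++++++++++++++++++++++++++++++++++++++++
++++++++++++++++++++++++++++++++++++++====++++++++++++++++++++++++++++++++
++++++++++++++++++++++++++++++++====----------====++++++++++++++++++++++++
++++++++++++++++++++++++++++==----::::::::::::::----==++++++++++++++++++++
++++++++++++++++++++++++++==--::::::----========------++++++++++++++++++++
++++++++++++++++++++++++==--::::--==**************==----==++++++++++++++++
++++++++++++++++++++++++--::::--==**##%%%%
[... 6548 characters left out ...]
=++++++++++++++++++++++++
++++++++++++++++++++****######**++++++****++==++++++++++++++++++++++++++++
**++++++++++++++++++++++******++++++******++++++++++++++++++++++++++++++++
**++++++++++++++++++++++++++++++++++******++++++++++++++++++++++++++++++++
##**++++++++++++++++++++++++++++++++**++++++++++++++++++++++++++++++++++++
##****++++++++++++++++++++++++++++++++++++++++++++++++++++++++++++++++++++
++******++++++++++++++++++++++++++++++++++++++++++++++++++++++++++++++++++
==**********++++++++++++++++++++++++++++++++++++++++++++++++++++++++++++++
--==**####****++++++++++++++++++++++++++++++++++++++++++++++++++++++++++**
----==++********++++++++++++++++++++++++++++++++++++++++++++++++++++****##
```

All three throats show one clean disc of the right size. Check two-high piles from the side in the scene camera.

```bash
python3 - <<'E'
from h import *
b=cv2.cvtColor(get_image("scene"),cv2.COLOR_RGB2GRAY).astype(int);b0=cv2.cvtColor(cv2.imread("pics/scene0.png"),cv2.COLOR_BGR2GRAY).astype(int)
for n,(x,y) in dict(a=(646,180),b=(655,26),c=(662,-135)).items():
    print(n)
    for z in range(20,112,8):
        u,v=np.round(proj("scene",np.array([x,y,z]))).astype(int);print(z,(int(u),int(v)),"before",b0[v,u-12:u+13:2],"now",b[v,u-12:u+13:2])
E
```

```text
a
20 (315, 285) before [ 83  91 103 122 118 119 117 120 114 110 108 103  71] now [ 82  87  87  92  90  91  93  92  89  86 107 101  72]
28 (315, 283) before [ 77  86  98 120 118 119 120 118 112 111 105 105  73] now [ 77  83  85  92  93  93  90  91  88  92 108 105  72]
36 (315, 281) before [ 80  83  85 112 115 121 121 122 120 119 112  96  69] now [ 79  83  88  90  91  92  94  93  90  97 111  98  70]
44 (315, 278) before [ 81  82  85  93 118 121 125 123 123 120 105  82  73] now [ 76  84  91  90  93  92  94  90  92 106 103  82  73]
52 (315, 276) before [ 78  82  86  91  99  99 114 118 110  95  91  84  78] now [76 81 92 92 90 90 91 91 86 95 87 81 78]
60 (315, 273) before [114  89  90  89  95  95  95  97  96  92  89  82  79] now [113  86  91  92  91  95  92  94  90  93  90  82  78]
68 (315, 271) before [115  94  99 101  98  97  94  93  94  92  88  80 122] now [116  91  95 105 109 107  95  90  91  91  87  81 123]
76 (315, 268) before [111  96  99 105 106 105 104 105 106 104  98  99 152] now [110  97 131 135 140 138 141 119  95 103  99  97 151]
84 (315, 266) before [110  92  99  99 100  96  
[... 2986 characters left out ...]
 153 154 156 162 162 163 166 166]
76 (264, 192) before [217 153  97 161 161 153 156 158 159 162 163 165 169] now [215 152 100 160 158 155 156 158 158 163 165 168 167]
84 (264, 190) before [213 142  96 111 168 158 157 161 163 161 166 165 168] now [216 142  97 111 168 158 155 161 162 164 163 168 171]
92 (264, 187) before [206 131  98  99 103 151 183 164 160 165 168 167 169] now [207 129  99  99 110 163 183 163 162 163 166 168 170]
100 (263, 185) before [218 163  89  76  79  75  84 164 191 174 167 165 169] now [219 162  87  77  75  73  83 164 192 175 167 168 168]
108 (263, 183) before [210 122  73  75  75  76  72  72 102 164 186 178 171] now [211 122  69  72  79  79  74  72 100 165 189 180 171]
```

All three jars show a pile with its top near 92 mm. The surplus piece and the stopper are on the tray, and the scoop is upright on its mat. Hand in.

```bash
python3 -c "
from bench import job_done;print(job_done())"
```

```text
the job is handed in; nothing more can be done
None
```

I handed the job in at about 73 s of the 210 s limit: each of the three jars was charged with two cylinders poured from the scoop, the surplus cylinder and stopper are on the tray, and the scoop is upright on its mat; the call returned no verdict, and with my 14 pictures used up I checked the last pour only by scoop weight and pixel readings.

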